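# Load the bench dryer with drying tablets

### The arm

A 7-joint arm with a two-finger parallel gripper is mounted at the origin on the work surface. World frame = base frame: x ahead of the robot, y to its left, z up, the work surface at z = 0. Lengths are in m, angles in rad, forces in N, time in s.
With the tool pointing down it reaches from about 0.4 to 0.9 m from the base axis. Payload 5.6 kg.
Tool frame: the origin (TCP) lies midway between the tips of the shut fingers; the grasp point (between the pads) lies bot.pinch_z behind it (bot.pinch_z is the distance from the TCP to the grasp point, in m); z points along the fingers, y is the direction in which the jaws open and shut (so a half turn about z gives the same grasp; the last joint's range is limited). The gripper opens to 92 mm and grips with 3 to 60 N. Pads are 20 mm wide; open, the fingers measure 128 mm over their backs; the gripper's body (75 mm by 189 mm) begins 69 mm behind the grasp point.
Start: joints at [1.06, 0.468, -0.012, 1.603, 0.006, 1.071, -0.056], TCP at [0.293, -0.58, 0.215] pointing down, gripper open.
Joint ranges: [-2.53, 2.53], [-0.31, 2.02], [-1.57, 1.55], [0.28, 2.44], [-1.29, 4.43], [0.15, 1.84], [-2.92, 2.92]. Speed limits (rad/s): [2.57, 2.57, 3.14, 3.14, 3.14, 3.14, 3.14].

### API

Orientations are given as a rotation vector (axis times angle).
In Python, from cell import bot gives the robot as it stands.
- The arm moves only by the tool send_rows, never from a script. Its argument "plan" is one flat list of numbers, 7 for each row, row after row: the shift along the tool's x, y, z as a fraction of full scale, then the turn, a rotation vector about the tool's x, y, z as a fraction of full scale, then the opening, from -1 (shut) to 1 (fully open). In form: [tx, ty, tz, wx, wy, wz, jaw, tx, ty, tz, wx, wy, wz, jaw, ...]. A call has 1 to 5 rows; each row is the pose to reach, as a shift and turn from the pose measured when the call began, along the tool's axes at that moment; what a row does not reach only later rows make up. Full scale, the value 1, is 50 cm for a shift and 45 degrees for a turn. A row lasts 1/12 s, in which the tool goes at most 41.7 mm and 7.16 degrees, less where a joint would pass 70% of its speed; a pose out of reach is approached as far as the arm can. A call with a number of a shift or a turn outside -1 to 1 is refused whole. A call with a gripper value outside its range is refused whole. The fingers move at their own pace and stop on an object; "grip_force" is the grip in N (left out, the last holds). Time passes only in rows, so rows that repeat a pose let the fingers close. It gives the time, the measured TCP pose, the force and the opening at its end, in the units of the state.
- bot.sense(): the state, without advancing time (a new reading comes with each control period).
- bot.get_image(name): name is "side" or "top" or "wrist"; returns the picture (480x640x3 uint8, red, green, blue); there is no depth.
- bot.calibration(name): a dict with "fovy" (degrees; the focal length in pixels is half the picture's height over the tangent of half this angle, whatever the lens; pixels are square), "cx", "cy" (the principal point, pixels), "xyz" and "attitude" of the camera in the world; the wrist camera has in their place "mount" (4x4, takes a point from camera to tool coordinates, whose origin is the TCP and whose axes are the flange's). Camera axes: x right, y down, z forward; pixel columns grow to the right and rows downward; lengths in m; the calibration is good to about 2 mm. A picture is of the moment at which its call begins: read the wrist's pose just before it. calibration takes no time and is no camera call.
- bot.sign_off(): hands the job in, once; it reports no verdict.
The state is a dict: "time": time; "joint_pos": joint angles; "qvel": joint speeds; "effort": joint torques, N m; "eef_pos": TCP position; "tool_rot": TCP orientation; "contact_force": force on the tool from outside, world axes, zero at the start; "moment": the same for the moment, N m; "width": finger opening in m.
Only numpy, scipy, OpenCV 4.12 (cv2) and the standard library are available. Lean on these libraries where they do the work, as an engineer would, in place of code of your own. Each camera call takes 0.05 s, during which the arm holds its last target. There are 200 camera calls.

### The job

Slide the empty tray out of the bench dryer until it is clear of it, then shake all the tablets from the shaker evenly over the tray, so that they lie in a single layer, none left out, and none of the tray's four bays is empty. Stand the shaker upright on its rubber mat again, slide the loaded tray fully home into the dryer, open the vent slide on its roof all the way, and then press the start button right down. Leave the bottle, box and mug beside the work where they stand.

Things in the scene. Friction and masses are not known exactly. Their poses are not given: they have to be found in the camera images.
- dryer: Low white bench dryer, fixed. Origin: bench level, under the middle of its chamber. The tray goes in along its +x. Chamber 180 wide, 60 high, no floor (the tray slides on the bench), back stop at x = 95.5; roof with clear window, top z = 75. On its +y side a blue control box (y 105..165, x -115..115, top z = 85) carries the start button.
- dryer_mouth (a point): Middle of the dryer's opening at bench level, at dryer (-115, 0, 0); axes as the dryer's. Flared guides 20 high lead in, from dryer x = -144 (106 either side of the middle) to x = -112.
- tray: Dark steel tray 190 (x) x 170 (y), walls 16 high and 4 thick, floor 4 thick, 0.45 kg; origin at bench level under its centre. Ribs 4 thick along x = 0 and y = 0, tops at z = 10, part it into four equal bays. It starts home in the dryer with its axes along the dryer's; fully home its origin is at dryer x = 0, and it is clear of the dryer when at dryer x < -210.
- tray_fin (a point): Where to grip the tray: centre of the white upright fin outside its -x end, at tray (-155, 0, 36). The fin is 60 long (x), 14 thick (y), its top at z = 52; it stands on a foot 30 wide, top at z = 12. Axes as the tray's.
- shaker: Flat covered box, clear lid and sides, grey floor, 142 (x) x 74 (y) x 32 (z), walls 4 thick, 0.22 kg empty; origin under its centre; open over its full width at its +x end (the mouth). Tablets slide out when it is tipped mouth-down by 25 to 40 degrees (friction varies), less if shaken; level it holds them.
- shaker_fin (a point): Where to grip the shaker: centre of the white fin on its lid, at shaker (0, 0, 58). The fin is 14 thick (x), 50 wide (y), z 32..77. Axes as the shaker's.
- shaker_mouth (a point): Middle of the lower lip of the shaker's mouth, at shaker (71, 0, 4); axes as the shaker's.
- mat: Grey rubber mat, fixed, 260 (x) x 200 (y) x 3 thick, where the shaker stands; origin under its centre, top 3 above it.
- vent (a joint): Vent slide on the dryer's roof: a black grip that slides along the dryer's +y; 0 shut, 0.08 m fully open. It stays where it is left; moving it takes 2 to 4 N.
- vent_top (a point): Centre of the top of the vent's black grip, at z = 129.5; the grip is 28 (dryer x) x 20 (dryer y) x 40 high. It stands on a grey track 40 x 130, top at z = 89, centred at dryer (20, 0). Axes as the dryer's.
- start (a joint): Spring start button on the dryer's control box; travel 6 mm, reads 0 up and 0.006 fully down (about 5 N). It springs back.
- start_top (a point): Centre of the top of the start button, 28 across, at z = 103 when up.
- tab1: hexagonal white ceramic drying tablet, 26 across its flats (30 across corners), 18 thick, 20 g; origin at its centre, z along its thickness. It starts flat inside the shaker. Absent (None) in some starts.
- tab2: hexagonal white ceramic drying tablet, 26 across its flats (30 across corners), 18 thick, 20 g; origin at its centre, z along its thickness. It starts flat inside the shaker. Absent (None) in some starts.
- tab3: hexagonal white ceramic drying tablet, 26 across its flats (30 across corners), 18 thick, 20 g; origin at its centre, z along its thickness. It starts flat inside the shaker. Absent (None) in some starts.
- tab4: hexagonal white ceramic drying tablet, 26 across its flats (30 across corners), 18 thick, 20 g; origin at its centre, z along its thickness. It starts flat inside the shaker. Absent (None) in some starts.
- tab5: hexagonal white ceramic drying tablet, 26 across its flats (30 across corners), 18 thick, 20 g; origin at its centre, z along its thickness. It starts flat inside the shaker. Absent (None) in some starts.
- tab6: hexagonal white ceramic drying tablet, 26 across its flats (30 across corners), 18 thick, 20 g; origin at its centre, z along its thickness. It starts flat inside the shaker. Absent (None) in some starts.
- tab7: hexagonal white ceramic drying tablet, 26 across its flats (30 across corners), 18 thick, 20 g; origin at its centre, z along its thickness. It starts flat inside the shaker. Absent (None) in some starts.
- tab8: hexagonal white ceramic drying tablet, 26 across its flats (30 across corners), 18 thick, 20 g; origin at its centre, z along its thickness. It starts flat inside the shaker. Absent (None) in some starts.
- reagent: Bystander: glass bottle with blue cap, 86 across, 170 high; origin under its centre.
- tipbox: Bystander: blue box 120 x 85 x 60 high; origin under its centre.
- beaker: Bystander: white mug 100 across, 100 high, handle at +y; origin under its centre.
Things that resemble listed ones, but are neither listed nor needed, are in the scene too. Leave any green or yellow look-alike of the shaker alone.

How it is judged:
On the way, in this order (a step that is already met when the one before it is completed fails the run):
1. the tray is slid out of the dryer, clear of it and flat (x of tray in the frame of dryer below -0.21 m and angle between tray's own z axis and vertical below 0.1 rad), for 0.2 s.
2. all tablets lie in a single layer in the pulled-out tray, at least one in each of its four bays (all of step 1 and x of tab1 in the frame of tray between -0.092 and 0.092 m and y of tab1 in the frame of tray between -0.082 and 0.082 m and z of tab1 in the frame of tray between 0.005 and 0.026 m and x of tab2 in the frame of tray between -0.092 and 0.092 m and y of tab2 in the frame of tray between -0.082 and 0.082 m and z of tab2 in the frame of tray between 0.005 and 0.026 m and x of tab3 in the frame of tray between -0.092 and 0.092 m and y of tab3 in the frame of tray between -0.082 and 0.082 m and z of tab3 in the frame of tray between 0.005 and 0.026 m and x of tab4 in the frame of tray between -0.092 and 0.092 m and y of tab4 in the frame of tray between -0.082 and 0.082 m and z of tab4 in the frame of tray between 0.005 and 0.026 m and x of tab5 in the frame of tray between -0.092 and 0.092 m and y of tab5 in the frame of tray between -0.082 and 0.082 m and z of tab5 in the frame of tray between 0.005 and 0.026 m and x of tab6 in the frame of tray between -0.092 and 0.092 m and y of tab6 in the frame of tray between -0.082 and 0.082 m and z of tab6 in the frame of tray between 0.005 and 0.026 m and x of tab7 in the frame of tray between -0.092 and 0.092 m and y of tab7 in the frame of tray between -0.082 and 0.082 m and z of tab7 in the frame of tray between 0.005 and 0.026 m and x of tab8 in the frame of tray between -0.092 and 0.092 m and y of tab8 in the frame of tray between -0.082 and 0.082 m and z of tab8 in the frame of tray between 0.005 and 0.026 m and ((x of tab1 in the frame of tray below -0.002 m and y of tab1 in the frame of tray below -0.002 m) or (x of tab2 in the frame of tray below -0.002 m and y of tab2 in the frame of tray below -0.002 m) or (x of tab3 in the frame of tray below -0.002 m and y of tab3 in the frame of tray below -0.002 m) or (x of tab4 in the frame of tray below -0.002 m and y of tab4 in the frame of tray below -0.002 m) or (x of tab5 in the frame of tray below -0.002 m and y of tab5 in the frame of tray below -0.002 m) or (x of tab6 in the frame of tray below -0.002 m and y of tab6 in the frame of tray below -0.002 m) or (x of tab7 in the frame of tray below -0.002 m and y of tab7 in the frame of tray below -0.002 m) or (x of tab8 in the frame of tray below -0.002 m and y of tab8 in the frame of tray below -0.002 m)) and ((x of tab1 in the frame of tray below -0.002 m and y of tab1 in the frame of tray above 0.002 m) or (x of tab2 in the frame of tray below -0.002 m and y of tab2 in the frame of tray above 0.002 m) or (x of tab3 in the frame of tray below -0.002 m and y of tab3 in the frame of tray above 0.002 m) or (x of tab4 in the frame of tray below -0.002 m and y of tab4 in the frame of tray above 0.002 m) or (x of tab5 in the frame of tray below -0.002 m and y of tab5 in the frame of tray above 0.002 m) or (x of tab6 in the frame of tray below -0.002 m and y of tab6 in the frame of tray above 0.002 m) or (x of tab7 in the frame of tray below -0.002 m and y of tab7 in the frame of tray above 0.002 m) or (x of tab8 in the frame of tray below -0.002 m and y of tab8 in the frame of tray above 0.002 m)) and ((x of tab1 in the frame of tray above 0.002 m and y of tab1 in the frame of tray below -0.002 m) or (x of tab2 in the frame of tray above 0.002 m and y of tab2 in the frame of tray below -0.002 m) or (x of tab3 in the frame of tray above 0.002 m and y of tab3 in the frame of tray below -0.002 m) or (x of tab4 in the frame of tray above 0.002 m and y of tab4 in the frame of tray below -0.002 m) or (x of tab5 in the frame of tray above 0.002 m and y of tab5 in the frame of tray below -0.002 m) or (x of tab6 in the frame of tray above 0.002 m and y of tab6 in the frame of tray below -0.002 m) or (x of tab7 in the frame of tray above 0.002 m and y of tab7 in the frame of tray below -0.002 m) or (x of tab8 in the frame of tray above 0.002 m and y of tab8 in the frame of tray below -0.002 m)) and ((x of tab1 in the frame of tray above 0.002 m and y of tab1 in the frame of tray above 0.002 m) or (x of tab2 in the frame of tray above 0.002 m and y of tab2 in the frame of tray above 0.002 m) or (x of tab3 in the frame of tray above 0.002 m and y of tab3 in the frame of tray above 0.002 m) or (x of tab4 in the frame of tray above 0.002 m and y of tab4 in the frame of tray above 0.002 m) or (x of tab5 in the frame of tray above 0.002 m and y of tab5 in the frame of tray above 0.002 m) or (x of tab6 in the frame of tray above 0.002 m and y of tab6 in the frame of tray above 0.002 m) or (x of tab7 in the frame of tray above 0.002 m and y of tab7 in the frame of tray above 0.002 m) or (x of tab8 in the frame of tray above 0.002 m and y of tab8 in the frame of tray above 0.002 m))), for 0.3 s.
3. the loaded tray is fully home in the dryer, still with all tablets and no bay empty (x of tray in the frame of dryer above -0.008 m and y of tray in the frame of dryer between -0.012 and 0.012 m and angle between tray's own z axis and vertical below 0.05 rad and x of tab1 in the frame of tray between -0.092 and 0.092 m and y of tab1 in the frame of tray between -0.082 and 0.082 m and z of tab1 in the frame of tray between 0.005 and 0.026 m and x of tab2 in the frame of tray between -0.092 and 0.092 m and y of tab2 in the frame of tray between -0.082 and 0.082 m and z of tab2 in the frame of tray between 0.005 and 0.026 m and x of tab3 in the frame of tray between -0.092 and 0.092 m and y of tab3 in the frame of tray between -0.082 and 0.082 m and z of tab3 in the frame of tray between 0.005 and 0.026 m and x of tab4 in the frame of tray between -0.092 and 0.092 m and y of tab4 in the frame of tray between -0.082 and 0.082 m and z of tab4 in the frame of tray between 0.005 and 0.026 m and x of tab5 in the frame of tray between -0.092 and 0.092 m and y of tab5 in the frame of tray between -0.082 and 0.082 m and z of tab5 in the frame of tray between 0.005 and 0.026 m and x of tab6 in the frame of tray between -0.092 and 0.092 m and y of tab6 in the frame of tray between -0.082 and 0.082 m and z of tab6 in the frame of tray between 0.005 and 0.026 m and x of tab7 in the frame of tray between -0.092 and 0.092 m and y of tab7 in the frame of tray between -0.082 and 0.082 m and z of tab7 in the frame of tray between 0.005 and 0.026 m and x of tab8 in the frame of tray between -0.092 and 0.092 m and y of tab8 in the frame of tray between -0.082 and 0.082 m and z of tab8 in the frame of tray between 0.005 and 0.026 m and ((x of tab1 in the frame of tray below -0.002 m and y of tab1 in the frame of tray below -0.002 m) or (x of tab2 in the frame of tray below -0.002 m and y of tab2 in the frame of tray below -0.002 m) or (x of tab3 in the frame of tray below -0.002 m and y of tab3 in the frame of tray below -0.002 m) or (x of tab4 in the frame of tray below -0.002 m and y of tab4 in the frame of tray below -0.002 m) or (x of tab5 in the frame of tray below -0.002 m and y of tab5 in the frame of tray below -0.002 m) or (x of tab6 in the frame of tray below -0.002 m and y of tab6 in the frame of tray below -0.002 m) or (x of tab7 in the frame of tray below -0.002 m and y of tab7 in the frame of tray below -0.002 m) or (x of tab8 in the frame of tray below -0.002 m and y of tab8 in the frame of tray below -0.002 m)) and ((x of tab1 in the frame of tray below -0.002 m and y of tab1 in the frame of tray above 0.002 m) or (x of tab2 in the frame of tray below -0.002 m and y of tab2 in the frame of tray above 0.002 m) or (x of tab3 in the frame of tray below -0.002 m and y of tab3 in the frame of tray above 0.002 m) or (x of tab4 in the frame of tray below -0.002 m and y of tab4 in the frame of tray above 0.002 m) or (x of tab5 in the frame of tray below -0.002 m and y of tab5 in the frame of tray above 0.002 m) or (x of tab6 in the frame of tray below -0.002 m and y of tab6 in the frame of tray above 0.002 m) or (x of tab7 in the frame of tray below -0.002 m and y of tab7 in the frame of tray above 0.002 m) or (x of tab8 in the frame of tray below -0.002 m and y of tab8 in the frame of tray above 0.002 m)) and ((x of tab1 in the frame of tray above 0.002 m and y of tab1 in the frame of tray below -0.002 m) or (x of tab2 in the frame of tray above 0.002 m and y of tab2 in the frame of tray below -0.002 m) or (x of tab3 in the frame of tray above 0.002 m and y of tab3 in the frame of tray below -0.002 m) or (x of tab4 in the frame of tray above 0.002 m and y of tab4 in the frame of tray below -0.002 m) or (x of tab5 in the frame of tray above 0.002 m and y of tab5 in the frame of tray below -0.002 m) or (x of tab6 in the frame of tray above 0.002 m and y of tab6 in the frame of tray below -0.002 m) or (x of tab7 in the frame of tray above 0.002 m and y of tab7 in the frame of tray below -0.002 m) or (x of tab8 in the frame of tray above 0.002 m and y of tab8 in the frame of tray below -0.002 m)) and ((x of tab1 in the frame of tray above 0.002 m and y of tab1 in the frame of tray above 0.002 m) or (x of tab2 in the frame of tray above 0.002 m and y of tab2 in the frame of tray above 0.002 m) or (x of tab3 in the frame of tray above 0.002 m and y of tab3 in the frame of tray above 0.002 m) or (x of tab4 in the frame of tray above 0.002 m and y of tab4 in the frame of tray above 0.002 m) or (x of tab5 in the frame of tray above 0.002 m and y of tab5 in the frame of tray above 0.002 m) or (x of tab6 in the frame of tray above 0.002 m and y of tab6 in the frame of tray above 0.002 m) or (x of tab7 in the frame of tray above 0.002 m and y of tab7 in the frame of tray above 0.002 m) or (x of tab8 in the frame of tray above 0.002 m and y of tab8 in the frame of tray above 0.002 m))), for 0.2 s.
4. the start button is pressed right down with the tray home and the vent open (value of joint start above 0.0045 m and value of joint vent above 0.07 m and x of tray in the frame of dryer above -0.008 m and y of tray in the frame of dryer between -0.012 and 0.012 m and angle between tray's own z axis and vertical below 0.05 rad), for 0.05 s.
At the end, for the whole second after the job is handed in: Tray within 8 mm of fully home; all tablets in it in a single layer (centres under 26 mm above its underside), at least one in each bay; shaker upright (0.1 rad) on its mat, centres within 60 mm; vent open by over 70 of its 80 mm; tablets at rest (all of step 3 and horizontal distance between shaker and mat below 0.06 m and angle between shaker's own z axis and vertical below 0.1 rad and height (world z) of shaker below 0.012 m and linear speed of each of tab1, tab2, tab3, tab4, tab5, tab6, tab7, tab8 below 0.02 m/s and value of joint vent above 0.07 m); the robot touches nothing.
It fails at once if a bystander (bottle, box or mug) is shifted by more than 40 mm or tipped (distance of any of reagent, tipbox, beaker from where it was at the start of the episode above 0.04 m or angle between any of reagent, tipbox, beaker's own z axis and vertical above 0.4 rad).
Of tab1, tab2, tab3, tab4, tab5, tab6, tab7, tab8 only 5 to 8 are there at a start; the rules pass over those that are not, and their reading is None.
At some moment in a run one of shaker, tray may be knocked a few centimetres aside while the robot is not near it.
It also fails if it takes over 192 s, if anything falls off the work surface, if the arm or the gripper's body presses on something with over 40 N, if the wrist force passes 120 N, or if a joint passes its speed limit or range.

## Working session

There is one attempt and no reset: what is moved stays moved. The work goes in short steps, Python scripts to look and compute and a tool call to move; the robot and the scene stay as the last step left them, time stands still between calls to the robot, and variables do not carry over. Pictures are saved under pics/ and viewed, about 12 in all and at most 16, crops included, and the job is handed in when it is done.

Besides the shell and the picture viewer there is one more tool, called after "Request:" as name(argument=value, ...) on one line, values as JSON. send_rows: Moves the arm, as the interface text tells. Shift numbers are shares of 50 cm and turn numbers shares of 45 degrees, none past 1 either way. Its arguments: {"type":"object","properties":{"plan":{"type":"array"},"grip_force":{"type":"number"}},"required":["plan"]}

```bash
ls; mkdir -p pics
python3 - <<'E'
from cell import bot
import cv2
print(bot.sense()); print(bot.pinch_z)
for n in ["side","top","wrist"]:
    print(n,bot.calibration(n))
for n in ["side","top"]:
    cv2.imwrite(f"pics/{n}0.png",bot.get_image(n)[:,:,::-1])
E
```

```text
pics
{'time': 0.0, 'joint_pos': array([ 1.05998644,  0.46834714, -0.01159139,  1.60358149,  0.0059926 ,
        1.07135845, -0.05630457]), 'qvel': array([-6.20877344e-05, -7.31138997e-04, -1.65216254e-03,  1.22022709e-03,
       -7.75247559e-04,  4.58029062e-04,  3.71404842e-04]), 'effort': array([ 1.18704734e-04, -5.20573890e+01, -1.20618250e-02, -2.43745637e+01,
       -5.64419024e-02,  1.73979078e-02,  1.57921891e-04]), 'eef_pos': array([ 0.29279387, -0.57970767,  0.21367724]), 'tool_rot': array([-3.05453238e+00, -7.27658589e-01,  7.80877653e-04]), 'contact_force': array([-0.11471521,  0.74433063,  0.20883045]), 'moment': array([-0.0174123 ,  0.02852506, -0.02782923]), 'width': 0.0919375661817067}
0.0187
side {'fovy': 51.61922610246326, 'cx': 314.28183685714845, 'cy': 239.8070835507173, 'xyz': array([ 0.33585472, -1.35186679,  0.79771194]), 'attitude': array([-2.09572596,  0.171892  , -0.06395182])}
top {'fovy': 43.36711053258536, 'cx': 312.5936477387411, 'cy': 235.97547498801532, 'xyz': array([ 0.42333079, -0.13907901,  1.68891424]), 'attitude': array([-2.17848365,  2.23103243, -0.06930702])}
wrist {'fovy': 69.4229319447385, 'cx': 322.98766954425855, 'cy': 240.17979470769248, 'mount': array([[-1.71566317e-04, -9.69907036e-01, -2.43475485e-01,
         6.87813342e-02],
       [ 9.99999724e-01,  9.58355024e-06, -7.42832169e-04,
        -3.06472875e-04],
       [ 7.22811506e-04, -2.43475545e-01,  9.69906767e-01,
        -1.70711274e-01],
       [ 0.00000000e+00,  0.00000000e+00,  0.00000000e+00,
         1.00000000e+00]])}
```

View pics/top0.png

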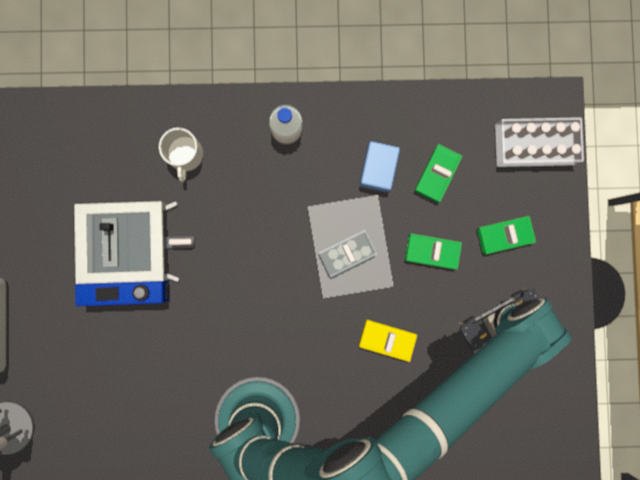

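View pics/side0.png

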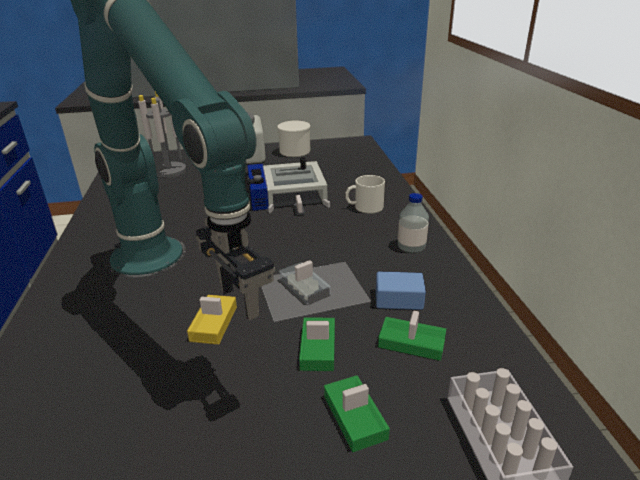

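Look-alikes for the shaker: greens at (439,173), (434,252), (507,235), and a yellow at (388,341). The grey/clear one on the mat at (347,253) is the shaker. The dryer is at (120,250) with the tray fin at (180,242). Next is a close crop.

```bash
cat > h.py <<'E'
import numpy as np, cv2
from cell import bot
from scipy.spatial.transform import Rotation as R
def cam(n, s=None):
    c=bot.calibration(n); f=240/np.tan(np.radians(c["fovy"])/2)
    K=np.array([[f,0,c["cx"]],[0,f,c["cy"]],[0,0,1]])
    if n=="wrist":
        s=s or bot.sense(); T=np.eye(4); T[:3,:3]=R.from_rotvec(s["tool_rot"]).as_matrix(); T[:3,3]=s["eef_pos"]
        M=T@c["mount"]; return K,M[:3,:3],M[:3,3]
    return K,R.from_rotvec(c["attitude"]).as_matrix(),c["xyz"]
def unproj(C,uv,z):
    K,Rm,t=C; uv=np.atleast_2d(uv).astype(float)
    d=(Rm@np.linalg.inv(K)@np.c_[uv,np.ones(len(uv))].T).T
    return t+d*((z-t[2])/d[:,2])[:,None]
def proj(C,P):
    K,Rm,t=C; p=(np.atleast_2d(P)-t)@Rm@K.T; return p[:,:2]/p[:,2:]
def delta(goal_p,goal_R):
    """goal TCP -> shares in current tool axes"""
    s=bot.sense(); Rc=R.from_rotvec(s["tool_rot"])
    d=Rc.inv().apply(np.array(goal_p)-s["eef_pos"])/0.5
    w=(Rc.inv()*goal_R).as_rotvec()/(np.pi/4)
    return np.round(np.r_[d,w],4)
def down(yaw):
    "tool z down, tool y along world heading yaw"
    y=np.array([np.cos(yaw),np.sin(yaw),0]); z=np.array([0,0,-1.]); x=np.cross(y,z)
    return R.from_matrix(np.c_[x,y,z])
E
python3 - <<'E'
from h import *
im=cv2.imread("pics/top0.png")
a=cv2.resize(im[190:305,290:410],None,fx=4,fy=4,interpolation=cv2.INTER_CUBIC)
b=cv2.resize(im[190:305,65:200],None,fx=3,fy=3,interpolation=cv2.INTER_CUBIC)
b=cv2.copyMakeBorder(b,0,a.shape[0]-b.shape[0],0,0,cv2.BORDER_CONSTANT)
o=np.hstack([a[:,:395],b]);print(o.shape)
cv2.imwrite("pics/crop0.png",o[:, :800])
C=cam("top")
print(unproj(C,[[257,415],[347,253]],0))
E
```

```text
(460, 800, 3)
[[ 0.01244406 -0.00083036  0.        ]
 [ 0.45317821 -0.2613091   0.        ]]
```

View pics/crop0.png

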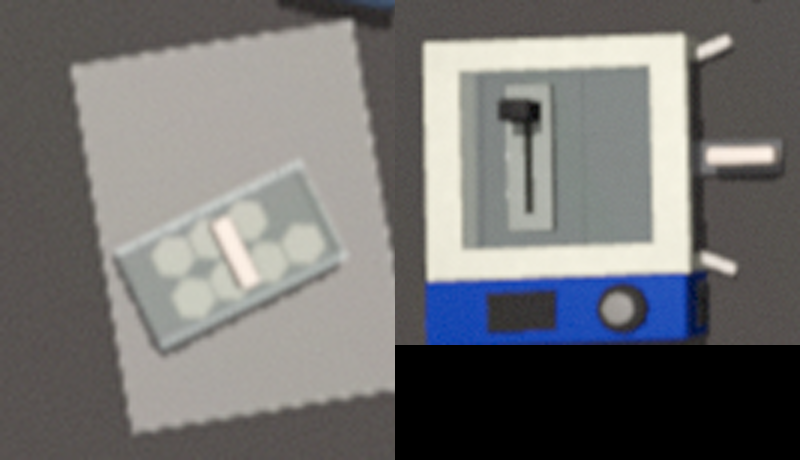

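Seven tablets are visible in the shaker. Its left end (crop 140,300) has no light wall, so that end is the mouth. Mat corners in the crop are about (72,65), (352,20) and (132,433). The dryer roof, vent grip (520,110), button (622,308) and tray fin (740,155) are also visible.

Run:
```python
from h import *
C=cam("top")
A=lambda p:np.array(p)/4.+[290,190]
B=lambda p:(np.array(p)-[395,0])/3.+[65,190]
np.set_printoptions(precision=4,suppress=True)
roof=unproj(C,B([[423,42],[686,34],[690,274],[425,283]]),.075);print("roof",roof,[np.linalg.norm(roof[i]-roof[i-1]) for i in range(4)])
print("box front/bottom",unproj(C,B([[427,345],[690,341]]),.085))
print("trayfin",unproj(C,B([[706,155],[774,155],[740,155]]),.052))
print("button",unproj(C,B([[617,309]]),.103),"vent",unproj(C,B([[512,110],[520,110]]),.1295))
print("track",unproj(C,B([[505,85],[552,83],[554,230],[508,231]]),.089))
m=unproj(C,A([[72,65],[352,20],[132,433]]),.003);print("mat",m,m[0]-m[1],m[0]-m[2],(m[1]+m[2])/2)
s=unproj(C,A([[115,250],[302,160],[347,260],[165,350]]),.035);print("shaker lid",s,s.mean(0),[np.linalg.norm(s[i]-s[i-1]) for i in range(4)])
f=unproj(C,A([[219,222],[249,287],[234,254]]),.08);print("sfin",f)
```

```text
roof [[0.5999 0.4686 0.075 ]
 [0.6018 0.2355 0.075 ]
 [0.3883 0.2346 0.075 ]
 [0.3861 0.468  0.075 ]] [np.float64(0.213852949433798), np.float64(0.23310660515948192), np.float64(0.2135292186096158), np.float64(0.23342368260951463)]
box front/bottom [[0.332  0.4628 0.085 ]
 [0.3297 0.233  0.085 ]]
trayfin [[0.4944 0.2243 0.052 ]
 [0.493  0.1631 0.052 ]
 [0.4937 0.1937 0.052 ]]
button [[0.3601 0.2917 0.103 ]] vent [[0.5336 0.3725 0.1295]
 [0.5335 0.3656 0.1295]]
track [[0.5587 0.3917 0.089 ]
 [0.5595 0.3505 0.089 ]
 [0.43   0.3499 0.089 ]
 [0.4301 0.3901 0.089 ]]
mat [[ 0.5867 -0.1552  0.003 ]
 [ 0.6139 -0.3527  0.003 ]
 [ 0.3288 -0.1909  0.003 ]] [-0.0272  0.1974  0.    ] [0.2579 0.0356 0.    ] [ 0.4714 -0.2718  0.003 ]
shaker lid [[ 0.4558 -0.1813  0.035 ]
 [ 0.5145 -0.3114  0.035 ]
 [ 0.4451 -0.3403  0.035 ]
 [ 0.3866 -0.2139  0.035 ]] [ 0.4505 -0.2617  0.035 ] [np.float64(0.0764374638516407), np.float64(0.14266328265639133), np.float64(0.0751955053535963), np.float64(0.13933881821271643)]
sfin [[ 0.4719 -0.25    0.08  ]
 [ 0.4281 -0.2689  0.08  ]
 [ 0.4503 -0.2595  0.08  ]]
```

Run:
```python
from h import *
s=bot.sense();M=R.from_rotvec(s["tool_rot"]).as_matrix();print(M.round(3))
for a in (0.5,180.5): print(delta([.494,.1937,.2],down(np.radians(a))), np.linalg.norm(np.array([.494,.1937,.2])-s["eef_pos"]))
```

```text
[[ 0.893  0.451 -0.001]
 [ 0.451 -0.893  0.001]
 [-0.    -0.002 -1.   ]]
[ 1.0566e+00 -1.1992e+00  2.9200e-02 -1.9000e-03 -1.0000e-03 -1.4156e+00] 0.7993048612414445
[ 1.0566e+00 -1.1992e+00  2.9200e-02 -1.1000e-03  2.2000e-03  2.5844e+00] 0.7993048612414445
```

Request:
send_rows(plan=[0.25,-0.28,0.01,0,0,-0.75,1,0.25,-0.28,0.01,0,0,-0.75,1,0.25,-0.28,0.01,0,0,-0.75,1,0.25,-0.28,0.01,0,0,-0.75,1,0.25,-0.28,0.01,0,0,-0.75,1], grip_force=30)

```text
time: 0.52
eef_pos: [0.3424, -0.3932, 0.2085]
tool_rot: [-2.701, -1.596, -0.001]
contact_force: [0.3, -0.1, 0.2]
width: 0.0919
```

Request:
send_rows(plan=[0.38,-0.1,0.01,0,0,-0.66,1,0.38,-0.1,0.01,0,0,-0.66,1,0.38,-0.1,0.01,0,0,-0.66,1,0.38,-0.1,0.01,0,0,-0.66,1,0.38,-0.1,0.01,0,0,-0.66,1])

```text
time: 0.93
eef_pos: [0.3902, -0.1997, 0.204]
tool_rot: [-2.194, -2.242, -0.003]
contact_force: [-0.1, 0.5, -0.1]
width: 0.0917
```

Request:
send_rows(plan=[0.39,0.1,0,0,0,0,1,0.39,0.1,0,0,0,0,1,0.39,0.1,0,0,0,0,1,0.39,0.1,0,0,0,0,1,0.39,0.1,0,0,0,0,1])

```text
time: 1.35
eef_pos: [0.4358, -0.0013, 0.2049]
tool_rot: [-2.194, -2.244, -0.003]
contact_force: [1.3, -0.6, -0.2]
width: 0.0919
```

Run:
```python
from h import *
s=bot.sense();print(s["eef_pos"],s["joint_pos"].round(2),s["time"])
print(delta([.494,.1937,.15],down(np.radians(0.5))))
```

```text
[ 0.43584599 -0.00126757  0.204876  ] [ 0.47  0.17 -0.59  2.08  0.11  0.93 -0.15] 1.35
[ 0.3868  0.1252  0.1111 -0.0017 -0.0051  0.0175]
```

Request:
send_rows(plan=[0.387,0.125,0.05,0,-0.005,0.017,1,0.387,0.125,0.05,0,-0.005,0.017,1,0.387,0.125,0.05,0,-0.005,0.017,1,0.387,0.125,0.11,0,-0.005,0.017,1,0.387,0.125,0.11,0,-0.005,0.017,1])

```text
time: 1.77
eef_pos: [0.4928, 0.1894, 0.1535]
tool_rot: [-2.211, -2.231, -0.0]
contact_force: [0.7, -0.9, 0.0]
width: 0.0915
```

Run:
```python
from h import *
s=bot.sense();C=cam("wrist",s);cv2.imwrite("pics/w1.png",bot.get_image("wrist")[:,:,::-1])
print(s["eef_pos"]);print(proj(C,[[.4937,.1937,.052],[.4937,.2243,.052],[.4937,.1631,.052]]))
print(delta([.494,.1937,.0175],down(np.radians(0.5))))
```

```text
[0.49275106 0.18939598 0.15354405]
[[323.75587598 235.69447187]
 [324.11909766 197.80884921]
 [323.41143915 271.62075149]]
[-0.0089  0.0067  0.265  -0.0056 -0.0078  0.0106]
```

View pics/w1.png

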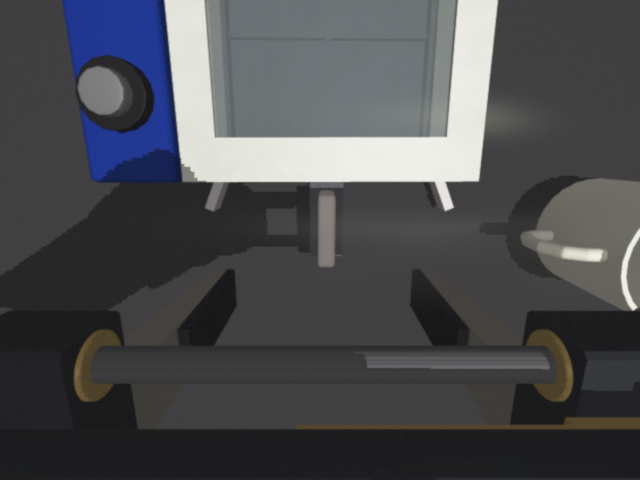

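The wrist view shows the fin at (327,191)–(327,268), within a few mm of the prediction. I'll descend, grip and pull.

Request:
send_rows(plan=[0,0.007,0.15,-0.005,-0.008,0.01,1,0.01,0.007,0.265,-0.005,-0.008,0.01,1,0.01,0.007,0.265,-0.005,-0.008,0.01,1,0.01,0.007,0.265,-0.005,-0.008,0.01,1,0.01,0.007,0.265,-0.005,-0.008,0.01,0.3])

```text
time: 2.23
eef_pos: [0.4912, 0.2023, 0.0146]
tool_rot: [-2.208, -2.23, 0.011]
contact_force: [0.5, -0.2, 0.7]
width: 0.087
```

Request:
send_rows(plan=[0,0,0,0,0,0,-1,0,0,0,0,0,0,-1,0,0,0,0,0,0,-1,0,0,0,0,0,0,-1,0,0,0,0,0,0,-1])

```text
time: 2.65
eef_pos: [0.4923, 0.2022, 0.0161]
tool_rot: [-2.209, -2.231, 0.007]
contact_force: [0.3, 0.2, -0.4]
width: 0.0541
```

Request:
send_rows(plan=[-0.02,0,0,0,0,0,-1,-0.06,0,0,0,0,0,-1,-0.11,0,0,0,0,0,-1,-0.16,0,0,0,0,0,-1,-0.2,0,0,0,0,0,-1])

```text
time: 3.07
eef_pos: [0.4933, 0.0993, 0.0167]
tool_rot: [-2.212, -2.23, 0.008]
contact_force: [0.1, -0.2, -0.3]
width: 0.0208
```

Run:
```python
from h import *
s=bot.sense();print(s["eef_pos"],s["joint_pos"].round(2),s["contact_force"],s["width"])
print(delta([.4935,-.0435,.0175],down(np.radians(0.5))))
```

```text
[0.4933404  0.09933983 0.01665676] [ 0.13  0.6  -0.49  2.05  0.49  0.61 -0.69] [ 0.08298971 -0.1572207  -0.32998145] 0.02083602514408123
[-0.2857 -0.002  -0.0008 -0.0054  0.0039 -0.0009]
```

The fingers close at only about 80 mm/s, so the grip hadn't closed before I pulled. I'll reopen, go back and close fully.

Request:
send_rows(plan=[0,0,0,0,0,0,0.1,0,0,0,0,0,0,0.1,0,0,0,0,0,0,0.1,0,0,0,0,0,0,0.1,0,0,0,0,0,0,0.1])

```text
time: 3.48
eef_pos: [0.4933, 0.1008, 0.0168]
tool_rot: [-2.209, -2.232, 0.007]
contact_force: [-0.1, -0.1, -0.3]
width: 0.0503
```

Request:
send_rows(plan=[0.05,0,0,0,0,0,0.1,0.11,0,0,0,0,0,0.1,0.16,0,0,0,0,0,0.1,0.19,0,0,0,0,0,0.1,0.19,0,0,0,0,0,0])

```text
time: 3.9
eef_pos: [0.4916, 0.2015, 0.017]
tool_rot: [-2.2, -2.239, 0.002]
contact_force: [-0.4, -0.7, 0.6]
width: 0.0469
```

Request:
send_rows(plan=[0,0,0,0,0,0,-1,0,0,0,0,0,0,-1,0,0,0,0,0,0,-1,0,0,0,0,0,0,-1,0,0,0,0,0,0,-1])

```text
time: 4.32
eef_pos: [0.492, 0.2004, 0.017]
tool_rot: [-2.202, -2.237, 0.002]
contact_force: [0.3, -0.5, -1.3]
width: 0.0146
```

Request:
send_rows(plan=[0,0,0,0,0,0,-1,0,0,0,0,0,0,-1,0,0,0,0,0,0,-1,0,0,0,0,0,0,-1,0,0,0,0,0,0,-1])

```text
time: 4.73
eef_pos: [0.4926, 0.1996, 0.017]
tool_rot: [-2.204, -2.237, 0.002]
contact_force: [2.9, -3.0, -2.1]
width: 0.0138
```

Run:
```python
from h import *
s=bot.sense();print(s["eef_pos"],s["joint_pos"].round(2),s["contact_force"],s["width"])
print(delta([.493,-.0435,.0175],down(np.radians(0.5))))
```

```text
[0.49262118 0.19956928 0.017002  ] [-0.06  0.63 -0.49  1.99  0.48  0.64 -0.85] [ 2.89434199 -2.98797242 -2.0616691 ] 0.013774078160097167
[-0.4861 -0.0065 -0.001  -0.0027  0.      0.0079]
```

Request:
send_rows(plan=[-0.03,0,0,0,0,0,-1,-0.08,0,0,0,0,0,-1,-0.13,0,0,0,0,0,-1,-0.19,0,0,0,0,0,-1,-0.25,0,0,0,0,0,-1])

```text
time: 5.15
eef_pos: [0.4946, 0.0754, 0.0172]
tool_rot: [-2.201, -2.238, -0.001]
contact_force: [1.4, 2.0, -1.2]
width: 0.0138
```

Request:
send_rows(plan=[-0.06,0,0,0,0,0,-1,-0.12,0,0,0,0,0,-1,-0.18,0,0,0,0,0,-1,-0.22,0,0,0,0,0,-1,-0.24,0,0,0,0,0,-1])

```text
time: 5.57
eef_pos: [0.4965, -0.0461, 0.017]
tool_rot: [-2.204, -2.235, -0.002]
contact_force: [0.1, 2.3, -0.5]
width: 0.0141
```

Request:
send_rows(plan=[0,0,0,0,0,0,-1,0,0,0,0,0,0,0,0,0,0,0,0,0,0.1,0,0,0,0,0,0,0.1,0,0,0,0,0,0,0.1])

```text
time: 5.98
eef_pos: [0.4965, -0.0448, 0.0171]
tool_rot: [-2.201, -2.238, -0.002]
contact_force: [-0.3, 0.0, -0.0]
width: 0.0382
```

Run:
```python
from h import *
s=bot.sense();print(s["eef_pos"],s["joint_pos"].round(2),s["contact_force"],s["width"],s["time"])
cv2.imwrite("pics/top1.png",cv2.resize(bot.get_image("top")[180:320,60:400,::-1],None,fx=2.3,fy=2.3,interpolation=cv2.INTER_CUBIC))
for h in (114,294):print(delta([.4503,-.26,.16],down(np.radians(h))))
```

```text
[ 0.49650856 -0.04482245  0.0170643 ] [ 0.43  0.59 -0.5   2.06  0.49  0.6  -0.39] [-0.28509497  0.00458569 -0.00039885] 0.0382305241130697 5.9833
[-0.4275 -0.0997 -0.2871  0.0032 -0.0037 -2.5125]
[-0.4275 -0.0997 -0.2871 -0.0033 -0.0029  1.4875]
```

View pics/top1.png

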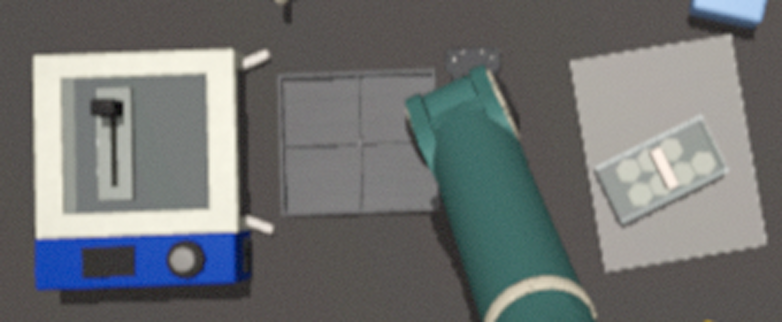

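The tray is out and flat at about dryer x = −0.246. I'll lift and go over the shaker at crop (665,168).

Request:
send_rows(plan=[0,0,-0.08,0,0,0,0.5,0,0,-0.16,0,0,0,0.5,0,0,-0.24,0,0,0,0.5,0,0,-0.29,0,0,0,0.5,0,0,-0.29,0,0,0,0.5])

```text
time: 6.45
eef_pos: [0.5001, -0.0448, 0.1673]
tool_rot: [2.198, 2.237, 0.011]
contact_force: [0.3, -0.5, 0.1]
width: 0.0688
```

Request:
send_rows(plan=[-0.05,-0.01,0,0,0,0.15,0.5,-0.1,-0.02,0,0,0,0.3,0.5,-0.15,-0.03,0,0,0,0.45,0.5,-0.2,-0.04,0,0,0,0.6,0.5,-0.21,-0.05,0,0,0,0.75,0.5])

```text
time: 6.87
eef_pos: [0.476, -0.1543, 0.1662]
tool_rot: [2.762, 1.489, 0.01]
contact_force: [1.0, -0.1, -0.1]
width: 0.0688
```

Request:
send_rows(plan=[-0.05,0.02,0,0,0,0.15,0.5,-0.1,0.04,0,0,0,0.3,0.5,-0.15,0.06,0,0,0,0.45,0.5,-0.2,0.08,0,0,0,0.6,0.5,-0.209,0.079,0,0,0,0.737,0.5])

```text
time: 7.28
eef_pos: [0.4499, -0.2679, 0.1652]
tool_rot: [3.076, 0.621, 0.008]
contact_force: [-0.3, -0.0, -0.6]
width: 0.0685
```

Run:
```python
from h import *
s=bot.sense();C=cam("wrist",s);cv2.imwrite("pics/w2.png",bot.get_image("wrist")[:,:,::-1])
print(s["eef_pos"],s["joint_pos"].round(2));print(proj(C,[[.4719,-.25,.08],[.4281,-.2689,.08],[.4503,-.2595,.08]]))
print(delta([.4503,-.26,.044],down(np.radians(294))))
```

```text
[ 0.44991746 -0.26789783  0.16520354] [ 0.75  0.34 -0.33  1.94  0.14  0.87 -0.83]
[[312.54918787 211.1616224 ]
 [313.54314001 271.83952822]
 [313.26765657 241.82802907]]
[ 0.0048 -0.0121  0.2423  0.0041 -0.0059 -0.0307]
```

View pics/w2.png

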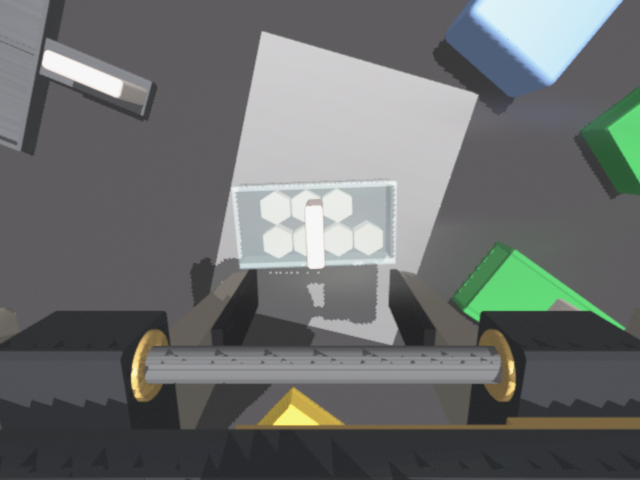

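I see seven tablets. The fin is at (316,235) and aligned with the jaws. I'll zoom once to confirm which end is open.

Run:
```python
import cv2
im=cv2.imread("pics/w2.png")
cv2.imwrite("pics/w2c.png",cv2.resize(im[172:280,225:405],None,fx=4.4,fy=4.4,interpolation=cv2.INTER_CUBIC))
```

```text
(no output)
```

View pics/w2c.png

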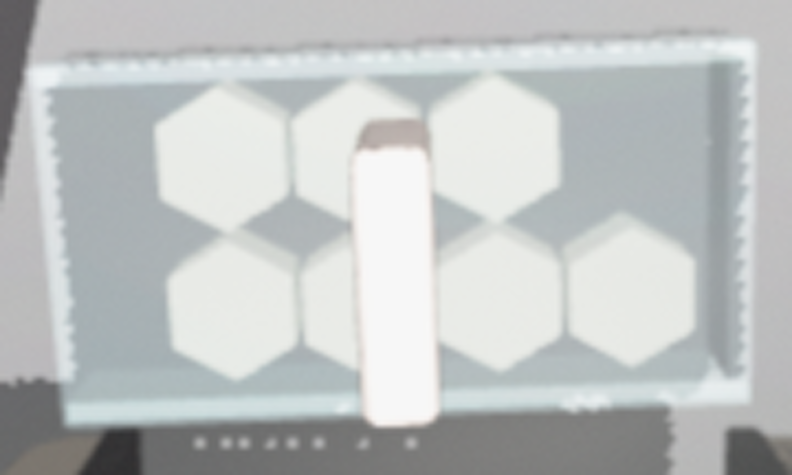

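The right end shows an inner wall face and the left end shows none, so the mouth is at tool −y, heading about 114°. I'll grip the fin.

Request:
send_rows(plan=[0.005,-0.01,0.05,0.004,-0.006,-0.03,0.5,0.005,-0.01,0.12,0.004,-0.006,-0.03,0.5,0.005,-0.01,0.18,0.004,-0.006,-0.03,0.5,0.005,-0.01,0.242,0.004,-0.006,-0.03,0.5,0.005,-0.01,0.242,0.004,-0.006,-0.03,0.3], grip_force=50)

```text
time: 7.75
eef_pos: [0.447, -0.2574, 0.0387]
tool_rot: [-3.064, -0.657, 0.013]
contact_force: [-0.4, -0.5, -0.2]
width: 0.0642
```

Request:
send_rows(plan=[0,0,0,0,0,0,-1,0,0,0,0,0,0,-1,0,0,0,0,0,0,-1,0,0,0,0,0,0,-1,0,0,0,0,0,0,-1])

```text
time: 8.17
eef_pos: [0.448, -0.258, 0.0402]
tool_rot: [-3.066, -0.658, 0.009]
contact_force: [0.8, 0.5, 0.4]
width: 0.0312
```

Request:
send_rows(plan=[0,0,0,0,0,0,-1,0,0,0,0,0,0,-1,0,0,0,0,0,0,-1,0,0,0,0,0,0,-1,0,0,0,0,0,0,-1])

```text
time: 8.58
eef_pos: [0.4492, -0.2593, 0.0413]
tool_rot: [-3.069, -0.659, 0.006]
contact_force: [-0.1, -2.1, 5.9]
width: 0.0134
```

Request:
send_rows(plan=[0,0,0,0,0,0,-1,0,0,0,0,0,0,-1,0,0,-0.01,0,0,0,-1,0,0,-0.03,0,0,0,-1,0,0,-0.05,0,0,0,-1])

```text
time: 9.0
eef_pos: [0.4484, -0.2585, 0.0663]
tool_rot: [-3.067, -0.658, 0.009]
contact_force: [0.4, -0.7, -3.5]
width: 0.0136
```

Request:
send_rows(plan=[0,0,-0.03,0,0,0,-1,0,0,-0.07,0,0,0,-1,0,0,-0.11,0,0,0,-1,0,0,-0.15,0,0,0,-1,0,0,-0.17,0,0,0,-1])

```text
time: 9.42
eef_pos: [0.4499, -0.259, 0.1542]
tool_rot: [-3.069, -0.659, 0.005]
contact_force: [0.3, -0.6, -3.4]
width: 0.0136
```

Run:
```python
from h import *
s=bot.sense();print(s["eef_pos"],s["joint_pos"].round(2),s["contact_force"],s["width"],s["time"])
print(delta([.4965,0.0,.17],down(np.radians(270.5))))
```

```text
[ 0.44989664 -0.25902291  0.15419333] [ 0.74  0.36 -0.34  1.95  0.16  0.86 -0.83] [ 0.30360786 -0.56961714 -3.4030316 ] 0.013638773682351018 9.4167
[ 0.2976 -0.4342 -0.0309 -0.0035  0.0039  0.5276]
```

The lift force is about 3.4 N, which fits the shaker plus 7 tablets. I'll carry it gently over the tray, kept level.

Request:
send_rows(plan=[0.01,-0.02,0,0,0,0.1,-1,0.03,-0.05,0,0,0,0.2,-1,0.06,-0.1,0,0,0,0.3,-1,0.09,-0.15,0,0,0,0.42,-1,0.11,-0.18,0,0,0,0.527,-1])

```text
time: 9.83
eef_pos: [0.4626, -0.1511, 0.1544]
tool_rot: [-3.138, -0.011, 0.007]
contact_force: [0.3, 0.7, -3.5]
width: 0.0138
```

Request:
send_rows(plan=[0.003,-0.03,0,0,0,0,-1,0.01,-0.08,0,0,0,0,-1,0.02,-0.13,0,0,0,0,-1,0.03,-0.18,0,0,0,0,-1,0.035,-0.21,0,0,0,0,-1])

```text
time: 10.25
eef_pos: [0.4793, -0.0428, 0.155]
tool_rot: [-3.137, -0.015, 0.007]
contact_force: [0.3, 0.3, -3.1]
width: 0.0136
```

Request:
send_rows(plan=[0.003,-0.03,0,0,0,0,-1,0.01,-0.08,0,0,0,0,-1,0.02,-0.13,0,0,0,0,-1,0.03,-0.18,0,0,0,0,-1,0.035,-0.2,0,0,0,0,-1])

```text
time: 10.67
eef_pos: [0.4957, 0.0614, 0.1557]
tool_rot: [-3.135, -0.022, 0.006]
contact_force: [0.2, -0.4, -4.5]
width: 0.0136
```

```bash
cat >> h.py <<'E'
def tilt(th,yaw=270.5):
    "shaker mouth-down by th deg; tool y = -shaker x"
    a=np.radians(yaw); y=np.array([np.cos(a),np.sin(a),0]); ax=np.cross(-y,[0,0,1.])  # mouth dir cross up -> rotates mouth
    return R.from_rotvec(-ax*np.radians(th)*-1*-1)*down(a)
def lipgoal(lip,th,yaw=270.5):
    Rt=tilt(th,yaw); M=Rt.as_matrix()
    x=-M[:,1]; z=-M[:,2]
    return np.array(lip)-.071*x+.034*z, Rt
E
python3 - <<'E'
from h import *
np.set_printoptions(precision=4,suppress=True)
s=bot.sense();print(s["eef_pos"],s["joint_pos"].round(2),s["contact_force"],s["width"],s["time"])
cv2.imwrite("pics/top2.png",cv2.resize(bot.get_image("top")[180:320,60:400,::-1],None,fx=2.3,fy=2.3,interpolation=cv2.INTER_CUBIC))
print((-tilt(20).as_matrix()[:,1]).round(2))
for th in (10,20):
  p,Rt=lipgoal([.4965,.119,.045],th);print(th,p,delta(p,Rt))
E
```

```text
[0.4957 0.0614 0.1557] [ 0.16  0.33 -0.41  2.    0.16  0.85 -1.89] [ 0.2408 -0.427  -4.4621] 0.013561201496324417 10.6667
[-0.01  0.94 -0.34]
10 [0.4971 0.055  0.0908] [ 0.0022  0.0151  0.1297 -0.2314  0.0037  0.0088]
20 [0.497  0.0639 0.1012] [ 0.0022 -0.0029  0.109  -0.4536  0.003   0.0092]
```

View pics/top2.png

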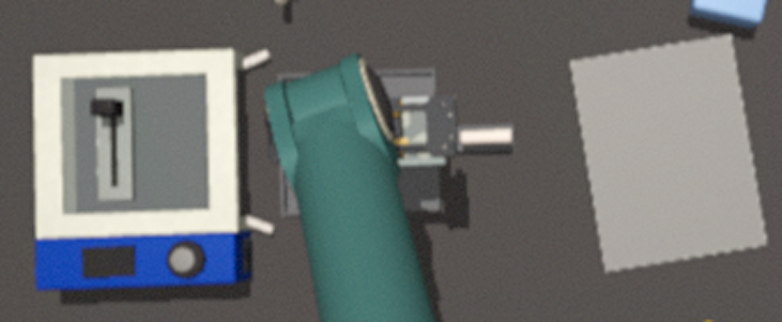

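Request:
send_rows(plan=[0,0,0.03,0,0,0,-1,0,0,0.07,-0.1,0,0,-1,0,0,0.1,-0.22,0,0,-1,0,0,0.109,-0.34,0,0,-1,0,0,0.109,-0.44,0,0.01,-1])

```text
time: 11.13
eef_pos: [0.4951, 0.0613, 0.1003]
tool_rot: [2.798, 0.01, -0.003]
contact_force: [0.2, 0.2, -5.0]
width: 0.0135
```

```bash
cat >> h.py <<'E'
def look(name,crops=None):
    "wrist + side pictures side by side"
    s=bot.sense();w=bot.get_image("wrist")[:,:,::-1];d=bot.get_image("side")[130:260,220:360,::-1]
    w=cv2.resize(w,(400,300));d=cv2.resize(d,(400,371),interpolation=cv2.INTER_CUBIC)
    w=cv2.copyMakeBorder(w,0,71,0,0,cv2.BORDER_CONSTANT)
    cv2.imwrite(f"pics/{name}.png",np.hstack([w,d]))
E
python3 - <<'E'
from h import *
np.set_printoptions(precision=4,suppress=True)
s=bot.sense();print(s["eef_pos"],s["joint_pos"].round(2),s["contact_force"],s["width"],s["time"])
look("p1")
Q=np.array([[278,73],[437,68],[441,213],[281,216]])/2.3+[60,180];t=unproj(cam("top"),Q,.016);print(t,t.mean(0))
for th in (25,28):
  p,Rt=lipgoal([.4965,.119,.04],th);print(th,p,delta(p,Rt))
E
```

```text
[0.4951 0.0613 0.1003] [-0.19  0.46 -0.25  2.    0.54  0.92 -2.37] [ 0.2441  0.246  -4.9852] 0.013491663634190985 11.1333
[[0.5782 0.1975 0.016 ]
 [0.5799 0.0061 0.016 ]
 [0.405  0.0047 0.016 ]
 [0.4061 0.1963 0.016 ]] [0.4923 0.1011 0.016 ]
25 [0.4969 0.069  0.1008] [ 0.0035 -0.0065 -0.0038 -0.1254  0.0028  0.0076]
28 [0.4969 0.0723 0.1034] [ 0.0035 -0.011  -0.0107 -0.192   0.0026  0.0077]
```

View pics/p1.png

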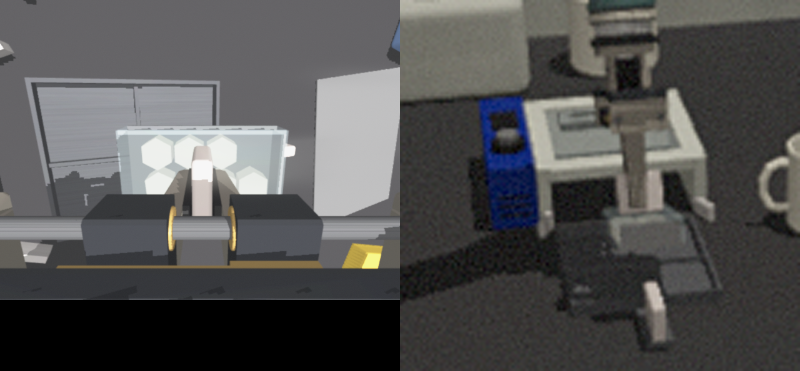

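The wrist view shows all seven tablets still in the shaker at 20°, with the tray ahead of the lip (image left). I'll write a numeric tablet detector to save picture views, and step the tilt up.

Request:
send_rows(plan=[0,-0.002,0,-0.04,0,0,-1,0,-0.004,0,-0.08,0,0,-1,0.003,-0.006,-0.004,-0.125,0,0.007,-1,0.003,-0.006,-0.004,-0.125,0,0.007,-1])

```text
time: 11.57
eef_pos: [0.497, 0.069, 0.1009]
tool_rot: [2.708, 0.012, -0.001]
contact_force: [0.1, 0.3, -3.8]
width: 0.0135
```

```bash
cat >> h.py <<'E'
TR=np.array([.494,.1025]); TH=np.radians(90.5)
def tabs(img=None,C=None,thr=190,show=True):
    "bright blobs in wrist view: pixel, area, tray coords (if on tray floor), shaker-frame x if inside shaker"
    s=bot.sense(); C=cam("wrist",s); im=bot.get_image("wrist")
    hsv=cv2.cvtColor(im,cv2.COLOR_RGB2HSV); m=((hsv[...,2]>thr)&(hsv[...,1]<30)).astype(np.uint8)
    m=cv2.erode(m,np.ones((3,3),np.uint8))
    n,l,st,ce=cv2.connectedComponentsWithStats(m)
    Rt=R.from_rotvec(s["tool_rot"]).as_matrix(); x,z=-Rt[:,1],-Rt[:,2]
    lip=s["eef_pos"]+.071*x-.034*z
    th=np.degrees(np.arcsin(-x[2])); print("t",s["time"],"tilt",th.round(1),"lip",lip.round(3),"j7",s["joint_pos"][6].round(2),"lip px",proj(C,lip).round()[0])
    c,sn=np.cos(TH),np.sin(TH)
    for i in range(1,n):
        if 60<st[i,4]<6000 and st[i,2]<140:
            P=unproj(C,ce[i],.022)[0][:2]-TR; q=np.array([c*P[0]+sn*P[1],-sn*P[0]+c*P[1]])
            # intersect with shaker plane z_s=22 (TCP at z_s 38)
            K,Rm,t=C; d=Rm@np.linalg.inv(K)@np.r_[ce[i],1]; o=s["eef_pos"]-.016*z; lam=(o-t)@z/(d@z); h=t+lam*d-s["eef_pos"]
            print("px",ce[i].round(),"A",st[i,4],"tray",(q*1000).round(),"shaker",(np.array([h@x,h@np.cross(z,x)])*1000).round())
    return im
E
python3 - <<'E'
from h import *
np.set_printoptions(precision=4,suppress=True)
tabs()
for th in (28,31):
  p,Rt=lipgoal([.4945,.119,.04],th);print(th,p,delta(p,Rt))
E
```

```text
t 11.5667 tilt 24.9 lip [0.496 0.119 0.04 ] j7 -2.46 lip px [209. 267.]
px [533. 262.] A 175 tray [-325.   46.] shaker [-118.   -9.]
px [504. 315.] A 816 tray [-290.  103.] shaker [-106.   24.]
28 [0.4949 0.0723 0.1034] [-0.004  -0.005  -0.0075 -0.0704  0.0035  0.0003]
31 [0.4949 0.0757 0.1057] [-0.004  -0.0092 -0.0146 -0.1371  0.0035  0.0004]
```

Run:
```python
from h import *
im=bot.get_image("wrist"); cv2.imwrite("pics/w3.png",im[:,:,::-1])
g=im[180:310:10,180:460:14].min(axis=2); print(g)
```

```text
[[147 147 149 148 150 150 149 147 147 146 147 148 101  98  99  98  98 100
   99  98]
 [150 150 150 147 151 148 149 148 148 148 147 146 101 100 100  98  99  99
   97  98]
 [146 149 144 141 146 144 145 145 142 144 144 127 118 117 117 118 118 117
  118  99]
 [149 227 217 217 217 217 218 218 218 218 218 217 217 217 218 218 217 217
  217 216]
 [113 155 176 177 216 196 178 185 223 186 180 216 230 178 178 177 176 175
  175 153]
 [ 86 156 176 236 236 230 179 236 236 236 182 236 235 234 181 179 178 176
  175 155]
 [ 90 153 194 237 236 237 179 237 236 237 193 214 236 235 181 180 179 176
  174 157]
 [121 154 174 237 237 237 178 237 237 236 193 209 236 236 182 181 179 178
  169 161]
 [148 155 166 237 237 237 177 237 237 201 247 247 236 232 185 183 180 179
  164 167]
 [143 155 158 174 235 216 175 179 223 154 247 247 210 189 185 215 193 179
  159 175]
 [ 85 153 155 205 237 222 206 215 115 146 247 247 146 147 215 225 233 183
  157 174]
 [ 85 152 154 237 236 236 205 107 110 126 247 244 126 139 218 234 233 233
  156 174]
 [ 85 139 155 237 237 237 205 103 106  92 195 190  80 129 144 235 235 235
  151 174]]
```

View pics/w3.png

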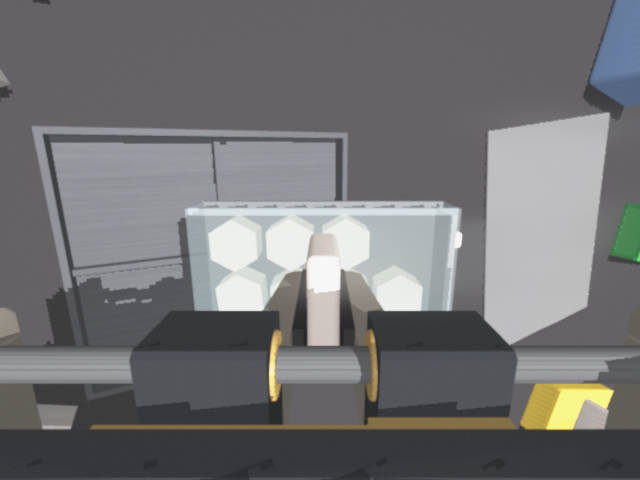

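I can see the front pair at (235,242) and (243,292), still in place at 25°. Continuing to 28–31°.

Request:
send_rows(plan=[-0.004,-0.003,-0.004,-0.035,0,0,-1,-0.004,-0.005,-0.0075,-0.07,0,0,-1,-0.004,-0.005,-0.0075,-0.07,0,0,-1,-0.004,-0.005,-0.0075,-0.07,0,0,-1])

```text
time: 12.0
eef_pos: [0.4948, 0.0723, 0.1034]
tool_rot: [2.653, 0.011, -0.001]
contact_force: [0.4, 0.2, -3.9]
width: 0.0138
```

```bash
sed -i 's/thr=190/thr=228/' h.py
python3 - <<'E'
from h import *
np.set_printoptions(precision=4,suppress=True)
tabs()
for th in (30,32):
  p,Rt=lipgoal([.4945,.119,.04],th);print(th,p,delta(p,Rt))
E
```

```text
t 12.0 tilt 28.0 lip [0.494 0.119 0.04 ] j7 -2.5 lip px [209. 267.]
px [267. 245.] A 1608 tray [-27.  -5.] shaker [ 32. -19.]
px [325. 259.] A 1613 tray [-74.  13.] shaker [ -1. -11.]
px [209. 246.] A 1530 tray [13. -9.] shaker [ 64. -18.]
px [217. 295.] A 1141 tray [10. 26.] shaker [61. 11.]
px [262. 292.] A 519 tray [-22.  31.] shaker [35.  9.]
px [388. 293.] A 702 tray [-140.   55.] shaker [-37.  10.]
px [595. 416.] A 67 tray [-621.  385.] shaker [-173.   94.]
30 [0.4949 0.0745 0.1049] [ 0.0002 -0.0031 -0.0051 -0.0447  0.0037  0.0003]
32 [0.4949 0.0768 0.1065] [ 0.0002 -0.0057 -0.01   -0.0891  0.0037  0.0003]
```

Sliding has begun at 28°, with the front pair at 64 mm against the lip at 71 mm. I'll hold two rows, then tilt back.

Request:
send_rows(plan=[0,0,0,0,0,0,-1,0,0,0,0,0,0,-1,0,0.005,0.014,0.13,0,0,-1,0,0.01,0.026,0.222,0,0,-1,0,0.01,0.026,0.222,0,0,-1])

```text
time: 12.47
eef_pos: [0.4947, 0.0565, 0.0948]
tool_rot: [2.826, 0.002, -0.004]
contact_force: [-0.7, -2.6, -3.8]
width: 0.0136
```

Run:
```python
from h import *
np.set_printoptions(precision=4,suppress=True)
tabs()
for th in (18,28,30):
  p,Rt=lipgoal([.4945,.119,.04],th);print(th,p,delta(p,Rt))
```

```text
t 12.4667 tilt 18.1 lip [0.495 0.113 0.04 ] j7 -2.35 lip px [210. 267.]
px [178. 230.] A 1160 tray [ 28. -21.] shaker [ 81. -27.]
px [287. 243.] A 1537 tray [-43.  -6.] shaker [ 20. -20.]
px [222. 244.] A 1620 tray [  2. -10.] shaker [ 57. -19.]
px [465. 243.] A 313 tray [-197.    8.] shaker [-79. -20.]
px [323. 272.] A 944 tray [-69.  19.] shaker [ 0. -3.]
px [232. 294.] A 1174 tray [-2. 27.] shaker [53. 11.]
px [ 93. 286.] A 151 tray [80. 10.] shaker [133.   6.]
18 [0.495  0.062  0.0943] [ 0.0006 -0.0075 -0.0014  0.0028  0.0057 -0.0069]
28 [0.4949 0.0723 0.1034] [ 0.0004 -0.0214 -0.0251 -0.2194  0.0063 -0.0064]
30 [0.4949 0.0745 0.1049] [ 0.0003 -0.0246 -0.0295 -0.2638  0.0064 -0.0063]
```

One tablet is clearly out at tray (28,−21), and probably another at (80,10). The next pair waits about 15 mm inside the lip. I'll retreat gently to the near bays.

Run:
```python
from h import *
np.set_printoptions(precision=4,suppress=True)
for y in (.113,.075,.0305):
  p,Rt=lipgoal([.4945,y,.048],14);print(y,p,delta(p,Rt))
```

```text
0.113 [0.495  0.0523 0.0982] [ 0.0006  0.0133 -0.0028  0.0917  0.0055 -0.0071]
0.075 [0.495  0.0143 0.0982] [ 0.0004  0.0855  0.0208  0.0917  0.0055 -0.0071]
0.0305 [ 0.495  -0.0302  0.0982] [ 0.0002  0.1701  0.0485  0.0917  0.0055 -0.0071]
```

Request:
send_rows(plan=[0,0.006,-0.003,0.05,0.003,0,-1,0,0.013,-0.003,0.09,0.005,-0.005,-1,0,0.023,0,0.09,0.005,-0.005,-1,0,0.041,0.006,0.09,0.005,-0.005,-1,0,0.065,0.0142,0.09,0.005,-0.005,-1])

```text
time: 12.93
eef_pos: [0.4948, 0.0259, 0.098]
tool_rot: [2.895, 0.014, 0.001]
contact_force: [0.0, 0.7, -3.3]
width: 0.0138
```

Request:
send_rows(plan=[0,0.022,0.005,0,0,0,-1,0,0.045,0.011,0,0,0,-1,0,0.068,0.017,0,0,0,-1,0,0.09,0.022,0,0,0,-1,0,0.107,0.0266,0,0,0,-1])

```text
time: 13.35
eef_pos: [0.4952, -0.0311, 0.0982]
tool_rot: [2.895, 0.012, 0.001]
contact_force: [-0.4, -0.9, -3.3]
width: 0.0137
```

Run:
```python
from h import *
np.set_printoptions(precision=4,suppress=True)
im=tabs(); cv2.imwrite("pics/w4.png",im[:,:,::-1])
for th,z in ((22,.042),(28,.04)):
  p,Rt=lipgoal([.4945,.0305,z],th);print(th,p,delta(p,Rt))
```

```text
t 13.35 tilt 14.1 lip [0.495 0.029 0.048] j7 -2.12 lip px [210. 267.]
px [ 30. 234.] A 1379 tray [ 31. -21.] shaker [163. -25.]
px [279. 244.] A 1608 tray [-120.   -5.] shaker [ 25. -19.]
px [211. 245.] A 1611 tray [-73.  -7.] shaker [ 63. -19.]
px [323. 272.] A 866 tray [-152.   19.] shaker [ 0. -3.]
px [222. 295.] A 1120 tray [-78.  30.] shaker [59. 11.]
px [270. 289.] A 91 tray [-112.   29.] shaker [31.  8.]
22 [ 0.495  -0.0226  0.1001] [ 0.0001 -0.0191 -0.0088 -0.173   0.002  -0.0026]
28 [ 0.4949 -0.0162  0.1034] [ 0.     -0.0298 -0.0182 -0.3063  0.0021 -0.0025]
```

View pics/w4.png

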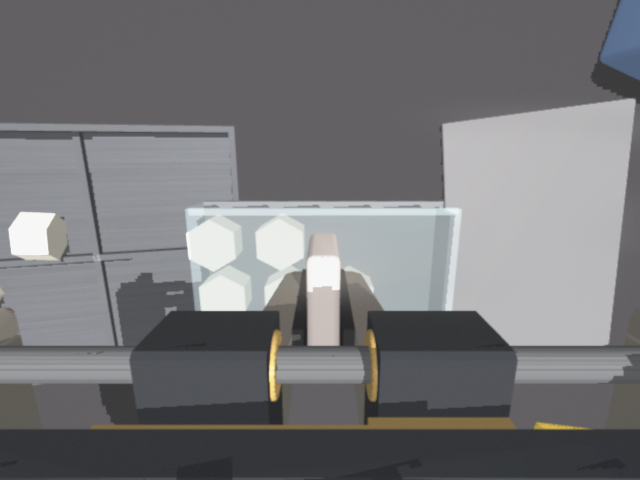

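Two are out: (38,237) in the far −y bay, and one at the picture's left edge (0,295). Five remain. Now pouring a pair into the near bays.

Request:
send_rows(plan=[0,-0.018,-0.009,-0.155,0.002,0,-1,0,-0.03,-0.018,-0.306,0.002,-0.002,-1,0,-0.03,-0.018,-0.306,0.002,-0.002,-1,0,-0.03,-0.018,-0.306,0.002,-0.002,-1,0,-0.03,-0.018,-0.306,0.002,-0.002,-1])

```text
time: 13.82
eef_pos: [0.4949, -0.0157, 0.103]
tool_rot: [2.654, 0.013, 0.003]
contact_force: [-0.0, -0.8, -2.8]
width: 0.0134
```

Request:
send_rows(plan=[0,0,0,0,0,0,-1,0,0.005,0.014,0.13,0,0,-1,0,0.01,0.026,0.25,0,0,-1,0,0.012,0.026,0.3,0,0,-1])

```text
time: 14.15
eef_pos: [0.4947, -0.0316, 0.0949]
tool_rot: [2.892, 0.005, 0.001]
contact_force: [-0.2, -1.7, -2.5]
width: 0.0138
```

Run:
```python
from h import *
np.set_printoptions(precision=4,suppress=True)
im=tabs(); cv2.imwrite("pics/w5.png",im[:,:,::-1])
for th,z in ((14,.048),(28,.04)):
  p,Rt=lipgoal([.4945,.0305,z],th);print(th,p,delta(p,Rt))
```

```text
t 14.15 tilt 14.3 lip [0.495 0.029 0.044] j7 -2.13 lip px [210. 267.]
px [171. 228.] A 1415 tray [-50. -21.] shaker [ 84. -28.]
px [ 25. 236.] A 1423 tray [ 31. -21.] shaker [166. -24.]
px [117. 236.] A 1479 tray [-18. -18.] shaker [115. -24.]
px [323. 272.] A 861 tray [-152.   18.] shaker [ 0. -3.]
px [195. 278.] A 757 tray [-62.  14.] shaker [74.  1.]
px [157. 274.] A 584 tray [-38.  10.] shaker [95. -1.]
px [102. 285.] A 842 tray [-5. 13.] shaker [128.   5.]
14 [ 0.495  -0.0302  0.0982] [ 0.0004 -0.0037 -0.0067  0.0076  0.0015 -0.0104]
28 [ 0.4949 -0.0162  0.1034] [ 0.0002 -0.0282 -0.0236 -0.3036  0.0028 -0.0102]
```

View pics/w5.png

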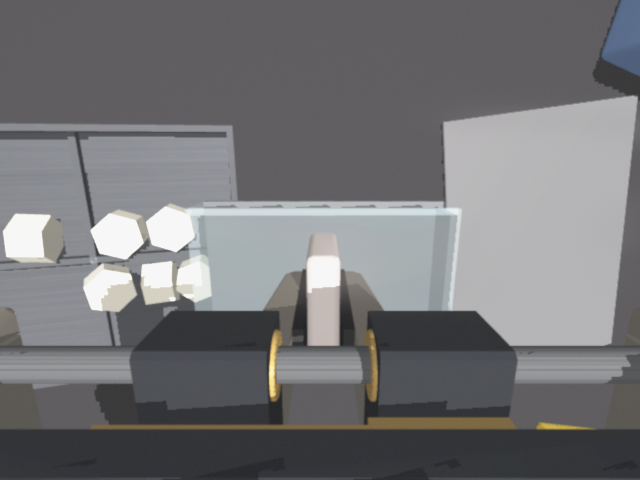

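All have slid out. Tablets are at (35,238), (120,235), (172,228), (110,288) and (160,280), one at the left edge earlier, and one at (200,275) possibly still on the lip. One more tip, slightly raised, should clear it.

Request:
send_rows(plan=[0,-0.01,-0.025,-0.12,0,0,-1,0,-0.024,-0.039,-0.27,0,-0.01,-1,0,-0.024,-0.04,-0.36,0,-0.01,-1,0,-0.024,-0.04,-0.36,0,-0.01,-1,0,-0.024,-0.04,-0.36,0,-0.01,-1])

```text
time: 14.62
eef_pos: [0.4947, -0.0157, 0.1114]
tool_rot: [2.609, 0.013, -0.001]
contact_force: [-0.3, -1.5, -2.3]
width: 0.0138
```

Request:
send_rows(plan=[0,0.005,-0.02,0,0,0,-1,0,-0.005,-0.03,0,0,0,-1,0,0.005,-0.04,0,0,0,-1,0,0.01,-0.1,0.1,0,0,-1,0,0.02,-0.16,0.2,0,0,-1])

```text
time: 15.03
eef_pos: [0.4935, 0.0168, 0.1854]
tool_rot: [2.77, 0.016, -0.006]
contact_force: [0.9, -0.5, -2.4]
width: 0.0135
```

Run:
```python
from h import *
np.set_printoptions(precision=4,suppress=True)
im=tabs(); s=bot.sense();print(s["contact_force"],s["eef_pos"])
print(delta(s["eef_pos"]+[0,-.1,.03],down(np.radians(270.5))))
```

```text
t 15.0333 tilt 21.3 lip [0.493 0.071 0.128] j7 -2.21 lip px [210. 267.]
px [220. 196.] A 181 tray [-50. -29.] shaker [ 56. -46.]
px [121. 209.] A 694 tray [ 29. -21.] shaker [110. -39.]
px [183. 210.] A 757 tray [-18. -18.] shaker [ 77. -39.]
px [172. 250.] A 691 tray [-6. 17.] shaker [ 85. -16.]
px [ 61. 263.] A 980 tray [76. 19.] shaker [149.  -8.]
px [323. 272.] A 901 tray [-149.   55.] shaker [ 0. -3.]
px [546. 413.] A 122 tray [-552.  357.] shaker [-141.   92.]
[ 2.0304 -1.9144  3.0199] [0.498  0.0168 0.193 ]
[-0.0011  0.2082  0.0156  0.4666 -0.0087 -0.003 ]
```

Request:
send_rows(plan=[0,0.04,0,0.12,-0.002,0,-1,0,0.09,0,0.26,-0.005,0,-1,0,0.14,0.01,0.4,-0.008,0,-1,0,0.19,0.015,0.466,-0.008,-0.003,-1,0,0.208,0.015,0.466,-0.008,-0.003,-1])

```text
time: 15.5
eef_pos: [0.4979, -0.0932, 0.2254]
tool_rot: [3.139, -0.008, 0.006]
contact_force: [-0.2, -1.3, -2.1]
width: 0.0136
```

Request:
send_rows(plan=[0,0.05,0,0,0,0,-1,0,0.12,0,0,0,0,-1,-0.02,0.2,0,0,0,0,-1,-0.04,0.28,0,0,0,0,-1,-0.05,0.35,0,0,0,0,-1])

```text
time: 15.92
eef_pos: [0.4696, -0.2717, 0.2266]
tool_rot: [3.137, -0.012, 0.004]
contact_force: [-0.1, 0.2, -2.7]
width: 0.0136
```

Run:
```python
from h import *
np.set_printoptions(precision=4,suppress=True)
s=bot.sense();print(s["contact_force"],s["eef_pos"],s["width"])
cv2.imwrite("pics/top3.png",cv2.resize(bot.get_image("top")[180:320,60:400,::-1],None,fx=2.3,fy=2.3,interpolation=cv2.INTER_CUBIC))
print(delta([.468,-.267,.06],down(np.radians(270.5))))
```

```text
[-0.1197  0.2488 -2.7157] [ 0.4696 -0.2717  0.2266] 0.013578741195055552
[-0.0008 -0.0293  0.333   0.0123 -0.0032 -0.0328]
```

View pics/top3.png

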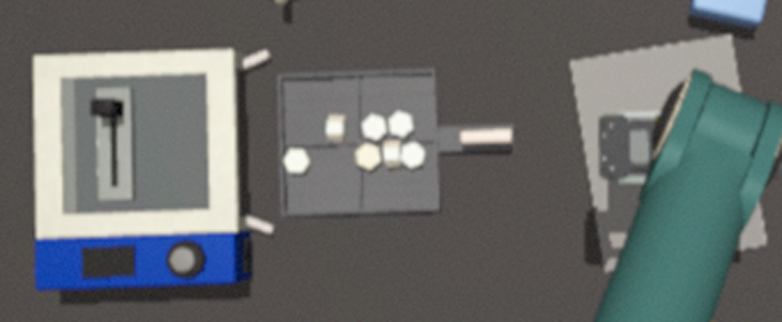

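All 7 tablets lie in the tray, with all four bays occupied: (335,127), (297,160), (373,126), (400,124), (368,157), (392,153) and (412,155). I'll set the shaker down on the mat.

Request:
send_rows(plan=[0,-0.01,0.08,0.012,-0.003,-0.03,-1,0,-0.02,0.16,0.012,-0.003,-0.03,-1,0,-0.029,0.24,0.012,-0.003,-0.03,-1,0,-0.029,0.3,0.012,-0.003,-0.03,-1,0,-0.029,0.33,0.012,-0.003,-0.03,-1])

```text
time: 16.38
eef_pos: [0.4654, -0.2662, 0.0582]
tool_rot: [-3.14, -0.01, 0.009]
contact_force: [-0.6, 0.6, -1.5]
width: 0.0137
```

Run:
```python
from h import *
np.set_printoptions(precision=4,suppress=True)
s=bot.sense();print(s["contact_force"],s["eef_pos"],s["width"])
print(delta([.468,-.267,.042],down(np.radians(270.5))))
```

```text
[-0.5972  0.6202 -1.5338] [ 0.4654 -0.2662  0.0582] 0.01374372696514799
[ 0.0053  0.0018  0.0323 -0.0026  0.0069 -0.0034]
```

Request:
send_rows(plan=[0.004,0,0.015,0,0.006,0,-1,0.005,0,0.024,-0.002,0.006,0,-1,0.005,0,0.03,-0.002,0.006,0,-1,0.005,0,0.033,-0.002,0.006,0,-1,0.005,0,0.034,-0.002,0.006,0,-1])

```text
time: 16.8
eef_pos: [0.4686, -0.2665, 0.0422]
tool_rot: [3.141, 0.009, 0.002]
contact_force: [0.6, -0.1, -1.8]
width: 0.0137
```

Request:
send_rows(plan=[0,0,0,0,0,0,-0.3,0,0,0,0,0,0,0.1,0,0,0,0,0,0,0.1,0,0,0,0,0,0,0.1,0,0,0,0,0,0,0.1])

```text
time: 17.22
eef_pos: [0.4689, -0.2667, 0.0426]
tool_rot: [3.141, 0.009, 0.003]
contact_force: [-0.1, 0.2, -0.4]
width: 0.0449
```

Request:
send_rows(plan=[0,0,-0.06,0,0,0,0.1,0,0,-0.12,0,0,0,0.1,0,0,-0.18,0,0,0,0.1,0,0,-0.25,0,0,0,0.1,0,0,-0.25,0,0,0,0.1])

```text
time: 17.63
eef_pos: [0.4724, -0.2684, 0.1742]
tool_rot: [3.135, 0.009, 0.019]
contact_force: [1.0, -0.4, 1.0]
width: 0.0505
```

Run:
```python
from h import *
np.set_printoptions(precision=4,suppress=True)
s=bot.sense();print(s["contact_force"],s["eef_pos"],s["width"],s["joint_pos"].round(2))
print(delta([.4955,-.047,.165],down(np.radians(.5))))
```

```text
[ 1.0251 -0.448   0.979 ] [ 0.4724 -0.2684  0.1742] 0.050549831299807634 [ 0.54  0.33 -0.1   1.91  0.04  0.89 -1.15]
[ 0.0485 -0.4427  0.0162  0.0183 -0.0056 -2.0035]
```

Request:
send_rows(plan=[0.003,-0.03,0,0,0,-0.15,0.1,0.006,-0.06,0,0,0,-0.3,0.1,0.01,-0.09,0,0,0,-0.45,0.1,0.013,-0.12,0,0,0,-0.6,0.1,0.016,-0.148,0.01,0,0,-0.75,0.1])

```text
time: 18.05
eef_pos: [0.4806, -0.1937, 0.1694]
tool_rot: [2.991, 0.927, 0.017]
contact_force: [0.4, 0.3, 0.2]
width: 0.0508
```

Request:
send_rows(plan=[0.02,-0.022,0,0,0,-0.15,0.1,0.04,-0.044,0,0,0,-0.3,0.1,0.06,-0.066,0,0,0,-0.45,0.1,0.08,-0.09,0,0,0,-0.6,0.1,0.095,-0.113,0.01,0,0,-0.75,0.1])

```text
time: 18.47
eef_pos: [0.4887, -0.1193, 0.1645]
tool_rot: [2.584, 1.761, 0.014]
contact_force: [0.5, -0.3, -0.4]
width: 0.0508
```

Request:
send_rows(plan=[0.03,-0.01,0,0,0,-0.12,0.1,0.06,-0.02,0,0,0,-0.24,0.1,0.1,-0.03,0,0,0,-0.36,0.1,0.143,-0.042,0,0,0,-0.5,0.1,0.143,-0.042,0,0,0,-0.5,0.1])

```text
time: 18.88
eef_pos: [0.4956, -0.0405, 0.1641]
tool_rot: [2.18, 2.242, 0.012]
contact_force: [0.9, 0.8, -0.3]
width: 0.0505
```

Run:
```python
from h import *
np.set_printoptions(precision=4,suppress=True)
s=bot.sense();print(s["eef_pos"],s["width"],s["joint_pos"].round(2))
f=unproj(cam("top"),np.array([[461,136],[513,135.5]])/2.3+[60,180],.052);print(f,f.mean(0))
C=cam("wrist",s);im=bot.get_image("wrist")
print("pred",proj(C,np.r_[.4965,-.0507,.052]))
hsv=cv2.cvtColor(im,cv2.COLOR_RGB2HSV);m=((hsv[...,2]>170)&(hsv[...,1]<60)).astype(np.uint8);n,l,st,ce=cv2.connectedComponentsWithStats(m)
for i in range(1,n):
  if st[i,4]>150: print(st[i],ce[i].round(),unproj(C,ce[i],.052)[0])
cv2.imwrite("pics/w6.png",im[:,:,::-1])
print(delta([.4965,-.047,.0175],down(np.radians(.5))))
```

```text
[ 0.4956 -0.0405  0.1641] 0.05045096198129105 [ 0.44  0.32 -0.5   2.    0.21  0.85 -0.15]
[[ 0.4955 -0.0237  0.052 ]
 [ 0.4946 -0.085   0.052 ]] [ 0.495  -0.0543  0.052 ]
pred [[321.2073 248.8065]]
[  219     0   211   184 31958] [322.  86.] [0.4934 0.077  0.052 ]
[ 573    0   67   30 1613] [610.  13.] [0.7024 0.1331 0.052 ]
[ 306  207   31   75 1359] [322. 246.] [ 0.4975 -0.0484  0.052 ]
[ 594  253   46   86 2720] [618. 295.] [ 0.762  -0.0869  0.052 ]
[275 333 108  13 764] [343. 341.] [ 0.5183 -0.1376  0.052 ]
[356 357  99  12 908] [407. 362.] [ 0.5791 -0.158   0.052 ]
[ 227  383  184   43 7326] [321. 404.] [ 0.5008 -0.2049  0.052 ]
[-0.0064 -0.0025  0.293   0.0198  0.008   0.017 ]
```

View pics/w6.png

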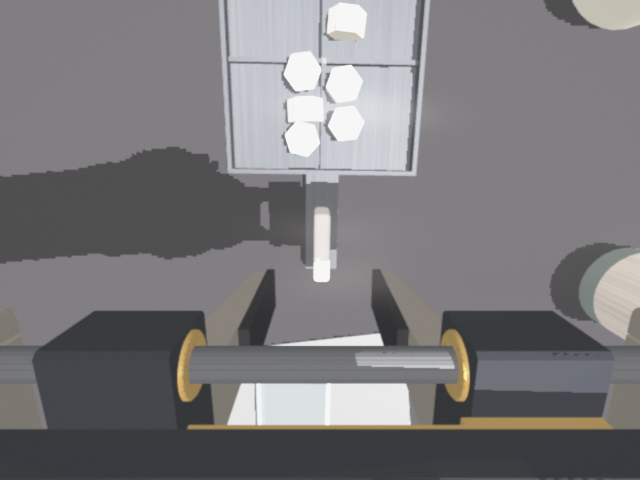

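The close view shows all tablets lying side by side, none stacked, and the fin at (322,246) between the jaws. I'll descend and grip.

Request:
send_rows(plan=[-0.006,-0.002,0.06,0.01,0.008,0.01,0.1,-0.006,-0.002,0.13,0.02,0.008,0.017,0.1,-0.006,-0.002,0.2,0.02,0.008,0.017,0.1,-0.006,-0.002,0.27,0.02,0.008,0.017,0.1,-0.006,-0.002,0.293,0.02,0.008,0.017,0.1])

```text
time: 19.35
eef_pos: [0.4935, -0.0481, 0.0133]
tool_rot: [-2.211, -2.225, 0.008]
contact_force: [-0.6, -0.6, -0.1]
width: 0.0508
```

Request:
send_rows(plan=[0,0,0,0,0,0,-1,0,0,0,0,0,0,-1,0,0,0,0,0,0,-1,0,0,0,0,0,0,-1,0,0,0,0,0,0,-1], grip_force=30)

```text
time: 19.77
eef_pos: [0.4948, -0.0483, 0.015]
tool_rot: [-2.214, -2.226, 0.005]
contact_force: [0.4, 0.3, 0.4]
width: 0.019
```

Request:
send_rows(plan=[0,0,0,0,0,0,-1,0,0,0,0,0,0,-1,0,0,0,0,0,0,-1,0,0,0,0,0,0,-1,0,0,0,0,0,0,-1])

```text
time: 20.18
eef_pos: [0.4953, -0.0484, 0.0157]
tool_rot: [-2.214, -2.227, 0.004]
contact_force: [-1.8, 0.0, 6.9]
width: 0.0139
```

Run:
```python
from h import *
np.set_printoptions(precision=4,suppress=True)
s=bot.sense();print(s["eef_pos"],s["width"],s["contact_force"])
y=s["eef_pos"][1]
print(delta([.4925,.198,.0175],down(np.radians(.5))))
```

```text
[ 0.4953 -0.0484  0.0157] 0.013867383391122826 [-1.8143  0.0037  6.8514]
[ 0.4929 -0.0028 -0.0041 -0.0037  0.0014 -0.0039]
```

Request:
send_rows(plan=[0.01,0,-0.001,0,0,0,-1,0.025,0,-0.002,0,0,0,-1,0.05,0,-0.003,0,0,0,-1,0.08,0,-0.004,0,0,0,-1,0.105,0,-0.004,0,0,0,-1])

```text
time: 20.6
eef_pos: [0.4943, 0.0062, 0.0173]
tool_rot: [-2.212, -2.227, 0.005]
contact_force: [0.6, -1.0, -4.3]
width: 0.014
```

Request:
send_rows(plan=[0.025,0,0,0,0,0,-1,0.05,0,0,0,0,0,-1,0.075,0,0,0,0,0,-1,0.1,0,0,0,0,0,-1,0.125,0,0,0,0,0,-1])

```text
time: 21.02
eef_pos: [0.4936, 0.0703, 0.017]
tool_rot: [-2.212, -2.227, 0.005]
contact_force: [1.4, -1.0, -4.6]
width: 0.0139
```

Request:
send_rows(plan=[0.025,0,0,0,0,0,-1,0.05,0,0,0,0,0,-1,0.075,0,0,0,0,0,-1,0.1,0,0,0,0,0,-1,0.125,0,0,0,0,0,-1])

```text
time: 21.43
eef_pos: [0.4933, 0.1338, 0.017]
tool_rot: [-2.212, -2.227, 0.005]
contact_force: [3.2, -3.6, -3.2]
width: 0.0135
```

Run:
```python
from h import *
np.set_printoptions(precision=4,suppress=True)
s=bot.sense();print(s["eef_pos"],s["width"],s["contact_force"])
print(delta([.4925,.198,.0175],down(np.radians(.5))))
```

```text
[0.4933 0.1338 0.017 ] 0.013506852981640968 [ 3.2    -3.6093 -3.1675]
[ 0.1284 -0.0008 -0.0012 -0.0052  0.0006 -0.0025]
```

Request:
send_rows(plan=[0.025,0,0,0,0,0,-1,0.05,0,0,0,0,0,-1,0.075,0,0,0,0,0,-1,0.095,0,0,0,0,0,-1,0.11,0,0,0,0,0,-1])

```text
time: 21.85
eef_pos: [0.4928, 0.1903, 0.0169]
tool_rot: [-2.211, -2.228, 0.005]
contact_force: [2.3, -2.1, -3.3]
width: 0.0137
```

Request:
send_rows(plan=[0.006,0,0,0,0,0,-1,0.01,0,0,0,0,0,-1,0.014,0,0,0,0,0,-1,0.017,0,0,0,0,0,-1,0.019,0,0,0,0,0,-1])

```text
time: 22.27
eef_pos: [0.4926, 0.1994, 0.0169]
tool_rot: [-2.212, -2.227, 0.006]
contact_force: [3.0, -2.1, -2.5]
width: 0.0135
```

Run:
```python
from h import *
np.set_printoptions(precision=4,suppress=True)
s=bot.sense();print(s["eef_pos"],s["width"],s["contact_force"])
print(delta([.4925,.198,.0175],down(np.radians(.5))))
```

```text
[0.4926 0.1994 0.0169] 0.013470239690865821 [ 3.0259 -2.1092 -2.4732]
[-0.0028 -0.0002 -0.0013 -0.0057  0.0007 -0.0021]
```

Request:
send_rows(plan=[0.003,0,0,0,0,0,-1,0.006,0,0,0,0,0,-1,0.006,0,0,0,0,0,-1])

```text
time: 22.52
eef_pos: [0.4925, 0.2014, 0.0168]
tool_rot: [-2.213, -2.227, 0.008]
contact_force: [2.5, -4.5, -2.8]
width: 0.0138
```

Request:
send_rows(plan=[0.002,0,0,0,0,0,-1,0.004,0,0,0,0,0,-1,0.004,0,0,0,0,0,-1])

```text
time: 22.77
eef_pos: [0.4925, 0.2014, 0.0168]
tool_rot: [-2.215, -2.226, 0.011]
contact_force: [1.7, -7.4, -0.3]
width: 0.0142
```

Run:
```python
from h import *
np.set_printoptions(precision=4,suppress=True)
s=bot.sense();print(s["eef_pos"],s["width"],s["contact_force"])
im=bot.get_image("top");cv2.imwrite("pics/top4.png",cv2.resize(im[180:315,60:210,::-1],None,fx=4.4,fy=4.4,interpolation=cv2.INTER_CUBIC))
```

```text
[0.4925 0.2014 0.0168] 0.014178698332197665 [ 1.7358 -7.4445 -0.2957]
```

View pics/top4.png

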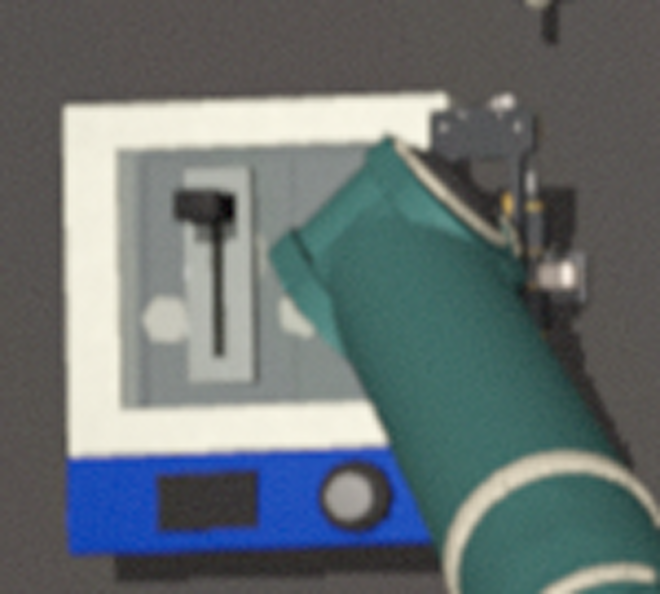

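The tray stopped at y = .2014 with the force rising to 7 N against the back stop, so it is home, and tablets show under the window at (165,320) and (297,315). I'll release and move to the vent.

Request:
send_rows(plan=[0,0,0,0,0,0,0,0,0,0,0,0,0,0,0,0,0,0,0,0,0,0,0,0,0,0,0,0,0,0,0,0,0,0,0])

```text
time: 23.23
eef_pos: [0.4922, 0.2021, 0.0168]
tool_rot: [-2.214, -2.227, 0.011]
contact_force: [0.0, -0.7, 0.1]
width: 0.0447
```

Request:
send_rows(plan=[0,0,-0.08,0,0,0,0,0,0,-0.16,0,0,0,-1,0,0,-0.24,0,0,0,-1,0,0,-0.32,0,0,0,-1,0,0,-0.37,0,0,0,-1])

```text
time: 23.65
eef_pos: [0.4942, 0.2041, 0.206]
tool_rot: [2.214, 2.229, -0.004]
contact_force: [0.9, -0.5, -0.4]
width: 0.0213
```

Run:
```python
from h import *
np.set_printoptions(precision=4,suppress=True)
s=bot.sense();print(s["eef_pos"],s["width"],s["contact_force"],s["joint_pos"].round(2))
print(delta([.582,.3705,.2],down(np.radians(.5))))
C=cam("wrist",s);im=bot.get_image("wrist");cv2.imwrite("pics/w7.png",im[:,:,::-1])
print(proj(C,[[.534,.3705,.1295],[.534,.3705,.089],[.494,.1937,.052],[.4937,.2243,.052],[.4937,.1631,.052],[.36,.2917,.103]]))
hsv=cv2.cvtColor(im,cv2.COLOR_RGB2HSV);m=((hsv[...,2]>170)&(hsv[...,1]<60)).astype(np.uint8);n,l,st,ce=cv2.connectedComponentsWithStats(m)
for i in range(1,n):
  if st[i,4]>150: print(st[i],ce[i].round(),unproj(C,ce[i],.052)[0])
```

```text
[0.4942 0.2041 0.206 ] 0.021332922688410083 [ 0.8852 -0.4506 -0.4437] [-0.04  0.34 -0.5   1.87  0.19  0.99 -0.62]
[ 0.3316  0.1777  0.011  -0.002   0.0023 -0.0028]
[[388.2106  -8.0687]
 [378.2611  16.6956]
 [322.5902 237.7193]
 [322.4698 206.1917]
 [322.0969 267.8605]
 [145.1205 126.1677]]
[  190     0   275   216 18186] [332. 121.] [0.502  0.3007 0.052 ]
[289  61  30  32 695] [303.  76.] [0.4762 0.3369 0.052 ]
[325  72  30  31 683] [340.  87.] [0.5081 0.3289 0.052 ]
[297  99  18  21 346] [305. 109.] [0.478  0.3102 0.052 ]
[328 108  29  29 633] [342. 122.] [0.5105 0.3    0.052 ]
[290 121  28  30 608] [303. 135.] [0.4763 0.2881 0.052 ]
[564 200  76 115 975] [593. 261.] [0.759  0.1725 0.052 ]
[518 247  34  12 305] [535. 253.] [0.7007 0.1801 0.052 ]
[316 249  13  13 151] [322. 255.] [0.4934 0.1761 0.052 ]
```

Request:
send_rows(plan=[0.06,0.06,0,0,0,0,-1,0.13,0.12,0,0,0,0,-1,0.2,0.17,0,0,0,0,-1,0.27,0.178,0,0,0,0,-1,0.332,0.178,0.01,0,0,0,-1])

```text
time: 24.12
eef_pos: [0.5867, 0.3738, 0.205]
tool_rot: [2.215, 2.223, 0.009]
contact_force: [0.1, -0.1, 0.6]
width: 0.0004
```

Run:
```python
from h import *
np.set_printoptions(precision=4,suppress=True)
s=bot.sense();print(s["eef_pos"],s["width"],s["contact_force"],s["joint_pos"].round(2))
print(delta([.582,.3705,.100],down(np.radians(.5))))
C=cam("wrist",s);im=bot.get_image("wrist");cv2.imwrite("pics/w8.png",im[:,:,::-1])
print(proj(C,[[.534,.3705,.1295],[.534,.3705,.089]]))
m=(im.max(axis=2)<45).astype(np.uint8);n,l,st,ce=cv2.connectedComponentsWithStats(m)
for i in range(1,n):
  if st[i,4]>150: print(st[i],ce[i].round(),unproj(C,ce[i],.1295)[0])
```

```text
[0.5867 0.3738 0.205 ] 0.0004093721152234546 [ 0.1395 -0.1024  0.5902] [-0.31  0.6  -0.46  1.47  0.29  1.13 -0.82]
[-0.0068 -0.0107  0.21    0.008  -0.0021 -0.0061]
[[250.5478 253.7164]
 [259.896  240.4474]]
[ 58 229  25  30 321] [ 73. 249.] [0.4042 0.3741 0.1295]
[241 236  32  28 602] [256. 252.] [0.5379 0.372  0.1295]
[312 298   9  47 311] [316. 320.] [0.5827 0.3166 0.1295]
[326 299   9  46 308] [330. 320.] [0.5928 0.3167 0.1295]
[ 42 301  56  45 993] [ 77. 319.] [0.3974 0.3178 0.1295]
[ 168  311  138   45 4810] [243. 332.] [0.5251 0.3066 0.1295]
[ 341  311  138   40 4646] [403. 331.] [0.6505 0.3074 0.1295]
[    0   430   640    50 30797] [317. 454.] [0.5827 0.1906 0.1295]
```

Request:
send_rows(plan=[-0.007,-0.005,0.07,0.008,-0.002,-0.006,-1,-0.007,-0.005,0.14,0.008,-0.002,-0.006,-1,-0.007,-0.005,0.2,0.008,-0.002,-0.006,-1,-0.007,-0.005,0.208,0.008,-0.002,-0.006,-1])

```text
time: 24.5
eef_pos: [0.5755, 0.3771, 0.0924]
tool_rot: [-2.193, -2.237, 0.016]
contact_force: [-1.5, -0.2, 0.3]
width: 0.0006
```

Run:
```python
from h import *
np.set_printoptions(precision=4,suppress=True)
s=bot.sense();print(s["eef_pos"],s["width"],s["contact_force"],s["joint_pos"].round(2))
print(delta([.482,.3705,.100],down(np.radians(.5))))
```

```text
[0.5755 0.3771 0.0924] 0.000565317550634947 [-1.4532 -0.1996  0.2719] [-0.33  0.72 -0.43  1.55  0.34  0.96 -0.85]
[-0.0095 -0.1874 -0.0127 -0.0172  0.0009  0.0139]
```

Request:
send_rows(plan=[-0.005,-0.005,-0.013,-0.01,0,0.01,-1,-0.009,-0.035,-0.013,-0.017,0,0.014,-1,-0.009,-0.07,-0.013,-0.017,0,0.014,-1,-0.009,-0.105,-0.013,-0.017,0,0.014,-1,-0.009,-0.14,-0.013,-0.017,0,0.014,-1])

```text
time: 24.92
eef_pos: [0.5067, 0.3715, 0.1027]
tool_rot: [2.212, 2.228, 0.006]
contact_force: [1.4, 0.4, -2.3]
width: 0.0004
```

Request:
send_rows(plan=[0,-0.015,0,0,0,0,-1,0,-0.03,0,0,0,0,-1,0,-0.04,0,0,0,0,-1,0,-0.045,0,0,0,0,-1])

```text
time: 25.25
eef_pos: [0.4849, 0.3719, 0.1041]
tool_rot: [2.212, 2.227, 0.011]
contact_force: [0.8, -0.1, 1.2]
width: 0.0004
```

Run:
```python
from h import *
np.set_printoptions(precision=4,suppress=True)
s=bot.sense();print(s["eef_pos"],s["width"],s["contact_force"],s["joint_pos"].round(2))
print(delta([.48,.3705,.100],down(np.radians(.5))))
C=cam("wrist",s);im=bot.get_image("wrist")
m=(im.max(axis=2)<45).astype(np.uint8);n,l,st,ce=cv2.connectedComponentsWithStats(m)
for i in range(1,n):
  if st[i,4]>150: print(st[i],ce[i].round(),unproj(C,ce[i],.1295)[0])
```

```text
[0.4849 0.3719 0.1041] 0.0003813943403097917 [ 0.828  -0.0637  1.1902] [-0.37  0.58 -0.46  1.77  0.33  0.86 -0.97]
[-0.0028 -0.0099  0.0082  0.0087 -0.0037 -0.002 ]
[  62  206   80  102 6453] [103. 256.] [0.389  0.3967 0.1295]
[  165   255   143   169 16893] [243. 357.] [0.4474 0.3471 0.1295]
[  17  271   55   77 2668] [ 45. 317.] [0.3585 0.3674 0.1295]
[ 312  270   23   78 1339] [323. 311.] [0.4851 0.3711 0.1295]
[ 340  311  140   41 4783] [403. 332.] [0.5222 0.3606 0.1295]
[ 339  354  138   63 3698] [399. 401.] [0.5228 0.323  0.1295]
[    0   384   640    96 34467] [317. 450.] [0.4828 0.294  0.1295]
[  81  384   79   40 1307] [128. 397.] [0.391  0.3251 0.1295]
```

Request:
send_rows(plan=[0,-0.01,0.008,0,0,0,-1,0,-0.014,0.008,0,0,0,-1,0,-0.018,0.008,0,0,0,-1])

```text
time: 25.55
eef_pos: [0.4806, 0.372, 0.1005]
tool_rot: [2.211, 2.223, 0.022]
contact_force: [15.0, 2.2, -2.0]
width: 0.0004
```

Request:
send_rows(plan=[0,-0.004,0,0,0,0,-1,0,-0.008,0,0,0,0,-1,0,-0.008,0,0,0,0,-1])

```text
time: 25.8
eef_pos: [0.481, 0.372, 0.1007]
tool_rot: [2.211, 2.219, 0.033]
contact_force: [10.8, 1.4, -1.8]
width: 0.0002
```

Run:
```python
from h import *
np.set_printoptions(precision=4,suppress=True)
s=bot.sense();print(s["eef_pos"],s["contact_force"])
im=bot.get_image("side")[:,:,::-1];C=cam("side")
print(proj(C,[[.534,.3705,.1295],[.454,.3705,.1295]]))
w=bot.get_image("wrist")[:,:,::-1]
a=cv2.resize(im[140:220,250:340],(400,356),interpolation=cv2.INTER_CUBIC)
cv2.imwrite("pics/v.png",np.hstack([a,cv2.resize(w,(400,300))[:, :] if 0 else cv2.copyMakeBorder(cv2.resize(w,(400,300)),0,56,0,0,cv2.BORDER_CONSTANT)]))
```

```text
[0.481  0.372  0.1007] [10.7896  1.4154 -1.8098]
[[302.3322 158.3105]
 [280.7516 159.9978]]
```

The vent hit its end stop with 15 N at x = .481, against .482 predicted. I'll back off, lift and go above the button.

Request:
send_rows(plan=[0,0.02,-0.01,0,0,0,-1,0,0.03,-0.06,0,0,0,-1,0,0.03,-0.14,0,0,0,-1,0,0.03,-0.16,0,0,0,-1])

```text
time: 26.23
eef_pos: [0.4958, 0.3732, 0.1851]
tool_rot: [2.212, 2.218, 0.04]
contact_force: [0.3, 0.7, 1.0]
width: 0.0003
```

Run:
```python
from h import *
np.set_printoptions(precision=4,suppress=True)
s=bot.sense();print(s["eef_pos"],s["contact_force"])
print(unproj(cam("top"),np.array([[349,497]])/4.4+[60,180],.103))
print(delta([.36,.2915,.18],down(np.radians(.5))))
```

```text
[0.4958 0.3732 0.1851] [0.3391 0.7128 1.0032]
[[0.3602 0.2909 0.103 ]]
[-0.1627 -0.2721  0.0017  0.0308 -0.0155 -0.0078]
```

Request:
send_rows(plan=[-0.03,-0.06,0,0.01,0,0,-1,-0.07,-0.12,0,0.02,-0.01,0,-1,-0.1,-0.18,0,0.03,-0.015,-0.008,-1,-0.14,-0.24,0,0.03,-0.015,-0.008,-1,-0.163,-0.272,0,0.03,-0.015,-0.008,-1])

```text
time: 26.65
eef_pos: [0.356, 0.2892, 0.1797]
tool_rot: [-2.21, -2.233, 0.006]
contact_force: [-0.8, -0.2, -0.8]
width: 0.0001
```

Run:
```python
from h import *
np.set_printoptions(precision=4,suppress=True)
s=bot.sense();print(s["eef_pos"],s["contact_force"],s["joint_pos"].round(2))
print(delta([.36,.291,.108],down(np.radians(.5))))
C=cam("top");im=bot.get_image("top");cv2.imwrite("pics/top5.png",im[:,:,::-1])
```

```text
[0.356  0.2892 0.1797] [-0.7854 -0.2238 -0.8099] [-0.25  0.25 -0.56  2.06  0.17  0.88 -0.9 ]
[ 0.0038  0.0084  0.1433 -0.0032  0.0031  0.002 ]
```

Request:
send_rows(plan=[0.004,0.008,0.05,0,0,0,-1,0.004,0.008,0.1,0,0,0,-1,0.004,0.008,0.13,0,0,0,-1,0.004,0.008,0.143,0,0,0,-1,0.004,0.008,0.143,0,0,0,-1])

```text
time: 27.12
eef_pos: [0.3568, 0.2885, 0.1065]
tool_rot: [2.209, 2.233, -0.016]
contact_force: [-1.4, -0.9, 2.5]
width: 0.0006
```

Request:
send_rows(plan=[0,0,0.007,0,0,0,-1,0,0,0.014,0,0,0,-1,0,0,0.019,0,0,0,-1,0,0,0.023,0,0,0,-1,0,0,0.023,0,0,0,-1])

```text
time: 27.53
eef_pos: [0.3573, 0.2892, 0.1005]
tool_rot: [2.206, 2.231, -0.015]
contact_force: [-14.1, -12.7, 55.7]
width: 0.0004
```

Run:
```python
from h import *
np.set_printoptions(precision=4,suppress=True)
s=bot.sense();print(s["eef_pos"],s["contact_force"])
```

```text
[0.3573 0.2892 0.1005] [-14.0812 -12.7435  55.7084]
```

The force went to 55 N at z = .1005, so the button bottomed about 6 mm below first contact at about .1065. I'll back off, then press again more gently to confirm.

Request:
send_rows(plan=[0,0,-0.012,0,0,0,-1,0,0,-0.03,0,0,0,-1,0,0,-0.03,0,0,0,-1])

```text
time: 27.78
eef_pos: [0.3587, 0.2907, 0.1176]
tool_rot: [2.206, 2.23, -0.007]
contact_force: [0.6, 0.6, 0.4]
width: 0.0005
```

Run:
```python
from h import *
np.set_printoptions(precision=4,suppress=True)
s=bot.sense();print(s["eef_pos"],s["contact_force"])
print(delta([.36,.291,.107],down(np.radians(.5))))
```

```text
[0.3587 0.2907 0.1176] [0.623  0.6216 0.4248]
[0.0007 0.0027 0.0213 0.0003 0.0087 0.0029]
```

Request:
send_rows(plan=[0,0.002,0.012,0,0.008,0.002,-1,0,0.002,0.021,0,0.008,0.002,-1,0,0.002,0.021,0,0.008,0.002,-1])

```text
time: 28.03
eef_pos: [0.3597, 0.2902, 0.1059]
tool_rot: [2.211, 2.231, -0.002]
contact_force: [0.8, -0.3, 1.9]
width: 0.0005
```

Request:
send_rows(plan=[0,0,0.004,0,0,0,-1,0,0,0.004,0,0,0,-1])

```text
time: 28.2
eef_pos: [0.3597, 0.2902, 0.1032]
tool_rot: [-2.211, -2.231, 0.003]
contact_force: [0.4, -0.7, 3.0]
width: 0.0001
```

Request:
send_rows(plan=[0,0,0.004,0,0,0,-1,0,0,0.004,0,0,0,-1])

```text
time: 28.37
eef_pos: [0.3597, 0.2902, 0.1014]
tool_rot: [-2.212, -2.231, 0.004]
contact_force: [-0.5, -0.8, 6.9]
width: 0.0005
```

Request:
send_rows(plan=[0,0,0.003,0,0,0,-1,0,0,0.003,0,0,0,-1])

```text
time: 28.53
eef_pos: [0.3598, 0.2903, 0.1012]
tool_rot: [2.211, 2.23, -0.005]
contact_force: [-3.6, -4.5, 20.3]
width: 0.0002
```

The button spring force ramped to about 5 N and it then bottomed at 20 N, so it is fully pressed. I'll lift clear and make a final check.

Request:
send_rows(plan=[0,0,-0.03,0,0,0,-1,0,0,-0.08,0,0,0,-1,0,0,-0.16,0,0,0,-1,0,0,-0.24,0,0,0,-1,0,0,-0.28,0,0,0,-1])

```text
time: 28.95
eef_pos: [0.3605, 0.2918, 0.2446]
tool_rot: [2.21, 2.231, 0.001]
contact_force: [1.3, 0.6, 0.0]
width: 0.0007
```

Request:
send_rows(plan=[-0.08,-0.01,0,0,0,0,-1,-0.16,-0.02,0,0,0,0,-1,-0.24,-0.02,0,0,0,0,-1,-0.32,-0.02,0,0,0,0,-1,-0.38,-0.02,0,0,0,0,-1])

```text
time: 29.37
eef_pos: [0.3512, 0.0987, 0.2442]
tool_rot: [2.212, 2.229, -0.001]
contact_force: [0.9, -0.6, -0.4]
width: 0.0005
```

Request:
send_rows(plan=[-0.06,0,0,0,0,0,-1,-0.12,0,0,0,0,0,-1,-0.12,0,0,0,0,0,-1])

```text
time: 29.62
eef_pos: [0.3506, 0.0339, 0.2436]
tool_rot: [2.22, 2.22, -0.005]
contact_force: [-0.8, -0.5, -0.7]
width: 0.0004
```

Run:
```python
from h import *
s=bot.sense();print(s["eef_pos"],s["contact_force"],s["time"])
im=bot.get_image("top")[:,:,::-1]
a=cv2.resize(im[190:310,65:215],None,fx=3.2,fy=3.2,interpolation=cv2.INTER_CUBIC)
b=cv2.resize(im[100:310,280:410],(238,384),interpolation=cv2.INTER_CUBIC)
cv2.imwrite("pics/fin.png",np.hstack([a,b]))
```

```text
[0.35062346 0.03387806 0.24358077] [-0.8465521  -0.50792333 -0.67609248] 29.6167
```

View pics/fin.png

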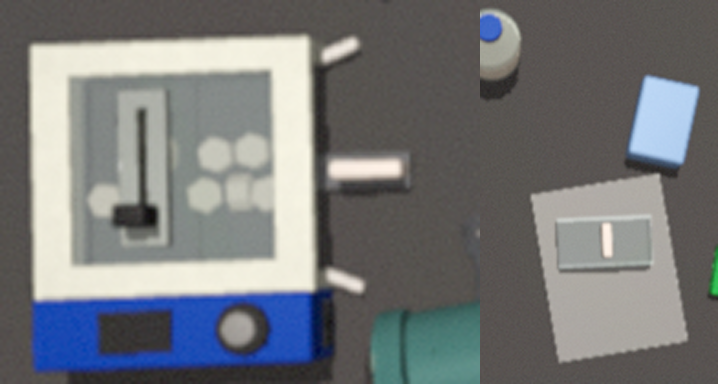

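Run:
```python
from h import *
C=cam("top")
B=lambda p:(np.array(p)-[480,0])*[130/238,210/384]+[280,100]
A=lambda p:np.array(p)/3.2+[65,190]
m=unproj(C,B([[530,195],[660,175],[687,340],[560,362]]),.003).mean(0)
s=unproj(C,B([[556,217],[651,215],[652,268],[558,270]]),.035).mean(0)
f=unproj(C,B([[606.5,240]]),.08)[0]
print("mat",m,"shaker",s,"fin",f,"d",np.linalg.norm((s-m)[:2]))
print("tray fin",unproj(C,A([[328,169],[404,168]]),.052),"vent",unproj(C,A([[130,215]]),.1295))
```

```text
mat [ 0.47132931 -0.27171614  0.003     ] shaker [ 0.50849995 -0.2627146   0.035     ] fin [ 0.50971912 -0.26268894  0.08      ] d 0.03824505903729899
tray fin [[0.49140269 0.22743813 0.052     ]
 [0.49073446 0.16340414 0.052     ]] vent [[0.4549707  0.36894189 0.1295    ]]
```

Run:
```python
from h import *
C=cam("top"); A=lambda p:np.array(p)/3.2+[65,190]
P=unproj(C,A([[176,150],[169,150],[215,154],[252,151],[205,195],[240,192],[263,194],[103,200]]),.02)
D=np.array([.494,.3505]); c,s=np.cos(TH),np.sin(TH)
for p in P: q=p[:2]-D; print((np.array([c*q[0]+s*q[1],-s*q[0]+c*q[1]])*1000).round())
s_=bot.sense(); im=bot.get_image("top")
print(im[231:242,114:124].mean(axis=2).round())
```

```text
[ 14. -18.]
[ 20. -19.]
[-19. -14.]
[-51. -15.]
[-10.  21.]
[-40.  20.]
[-60.  22.]
[77. 23.]
[[171. 173. 155. 112. 115. 130. 137. 132. 135. 135.]
 [172. 172. 160. 115. 118. 134. 134. 137. 135. 134.]
 [172. 174. 160. 119. 129. 139. 137. 138. 133. 136.]
 [173. 174. 164. 123. 134. 148. 138. 133. 134. 133.]
 [175. 175. 164. 122. 134. 153. 145. 135. 136. 133.]
 [175. 174. 166. 120. 129. 154. 149. 139. 133. 132.]
 [175. 175. 164. 118. 122. 150. 150. 139. 133. 134.]
 [175. 176. 165. 119. 120. 148. 147. 137. 135. 133.]
 [175. 176. 165. 119. 120. 149. 147. 137. 133. 134.]
 [176. 177. 162. 116. 120. 149. 145. 136. 134. 134.]
 [176. 176. 164. 120. 119. 146. 142. 134. 133. 134.]]
```

All seven tablets are accounted for. The far −y one shows at the edge of the vent track, with its edge at dryer x ≈ 14, so its centre lies in that bay. Handing in.

```bash
python3 -c "
from cell import bot
print(bot.sign_off())"
```

```text
the job is handed in; nothing more can be done
None
```

I ran the whole job and handed it in at about 30 s of the 192 s allowed; the hand-in gave no verdict.

**What I did:** I slid the tray out, shook all 7 tablets over it, and stood the shaker back on its mat. I then pushed the tray home until it met the back stop, slid the vent to its end stop, and pressed the start button down twice.

**Last checks, from the top camera:**
- **Tray:** its fin is within about 3 mm of where it was at home.
- **Tablets:** six are visible under the window and lie in three of the bays. The seventh is mostly hidden under the vent track. The edge that shows puts it in the fourth bay, where I had seen it before pushing the tray in. Two stood on edge when I last saw them in the open tray, but none were stacked.
- **Vent:** open about 79 of its 80 mm.
- **Shaker:** looks upright from above, on the mat, about 38 mm from its centre (limit 60). I set it down about 6 mm from the centre, so it seems to have been knocked aside afterwards. I left it, as it is within the limit.
- **Gripper:** clear of everything.

**What went less well:**
- The first grip on the tray fin had not closed when I pulled, so I repeated it.
- The second pour emptied the shaker all at once, so the tablets lie less evenly than planned: five are in the two near bays and one in each far bay.
- The first button press reached a wrist force of about 56 N. That is under the 120 N wrist limit. It is above the 40 N limit for the arm or gripper body, but only the fingertips should have been touching. The second press peaked at about 20 N.

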